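Carry a wet print roller on its tray to the wash tub

ROBOT

A 6-joint arm with a two-finger parallel gripper is mounted at the origin on the work surface. World frame = base frame: x ahead of the robot, y to its left, z up, the work surface at z = 0. Lengths are in m, angles in rad, forces in N, time in s.
With the tool pointing down it reaches from about 0.275 to 1 m from the base axis. Payload 8.4 kg.
Tool frame: the origin (TCP) lies midway between the tips of the shut fingers; the grasp point (between the pads) lies 19 mm behind it; z points along the fingers, y is the line along which they close (so a half turn about z gives the same grasp; the last joint's range is limited). The gripper opens to 85 mm and grips with 20 to 120 N. Pads are 22 mm wide; open, the fingers measure 114 mm over their backs; the gripper's body (76 mm by 85 mm) begins 54 mm behind the grasp point. The pads swing forward as they close: fully open they stand 13 mm farther back than shut.
Start: joints at [1.329, 0.353, 1.633, -0, 1.155, -0.002], TCP at [0.148, 0.607, 0.204] pointing down, gripper open.
Joint ranges: [-2.63, 2.63], [-0.92, 2.1], [0.06, 2.66], [-1.3, 4.44], [0, 2.69], [-3.02, 3.02]. Speed limits (rad/s): [2.22, 2.22, 2.79, 3.14, 3.14, 3.14].

INTERFACE

Orientations are given as a unit quaternion [x, y, z, w].
In Python, from cell import state, snapshot, calibration, sign_off gives the robot as it stands. The module is installed in compiled form; this text tells all that it offers.
- The arm moves only by the tool apply_moves, never from a script. Its argument "targets" is one flat list of numbers, 7 for each row, row after row: the shift along the tool's x, y, z in cm, then the turn, a rotation vector about the tool's x, y, z in degrees, then the finger opening in cm, from 0 to 8.54. A call has exactly 10 rows; each row is the pose to reach, as a shift and turn from the pose commanded when the call began, along the tool's axes at that moment; what a row does not reach only later rows make up. A row lasts 1/12 s, in which the tool goes at most 41.7 mm and 7.16 degrees, less where a joint would pass 70% of its speed; a pose out of reach is approached as far as the arm can. A call with a gripper value outside its range is refused whole. The fingers move at their own pace and stop on an object; "newtons" is the grip in N (left out, the last holds). Time passes only in rows, so rows that repeat a pose let the fingers close, or fill a call up. It gives the time, the measured TCP pose, the force, the opening and the grip force at its end, in the units of the state.
- state(): the state, without advancing time (a new reading comes with each control period).
- snapshot(name): name is "scene" or "top" or "wrist"; returns (picture, depth): 400x640x3 uint8, red, green, blue; 400x640 float32, m along the optical axis (not along the pixel's ray), 0 where there is no reading.
- calibration(name): a dict with "fx", "fy", "cx", "cy" (pixels), "view" (4x4, takes a point from world to camera coordinates); the wrist camera has in their place "hand_eye" (4x4, takes a point from camera to tool coordinates, whose origin is the TCP and whose axes are the flange's). Camera axes: x right, y down, z forward; pixel columns grow to the right and rows downward; lengths in m; the calibration is good to about 2 mm. A picture is of the moment at which its call begins: read the wrist's pose just before it. calibration takes no time and is no camera call.
- sign_off(): hands the job in; it is judged then, once.
The state is a dict: "time_s": time; "qpos": joint angles; "qd": joint speeds; "effort": joint torques, N m; "ee_pos": TCP position; "orientation": TCP orientation; "wrist_force": force on the tool from outside, world axes, zero at the start; "moment": the same for the moment, N m; "grip_width": opening from 0.0 (shut) to 1.0 (fully open); "finger_force": force on a finger pad.
Only numpy, scipy, OpenCV 4.12 (cv2) and the standard library are available. Lean on these libraries where they do the work, as an engineer would, in place of code of your own. Each camera call takes 0.05 s, during which the arm holds its last target. There are 200 camera calls.

TASK

Grip the tray by its bow handle, lift it straight up clear of the table and tilt it so that the loose roller rolls from the end wall up to the crown in the middle of the tray and stays between the two scribed lines, before carrying it away. Then carry the tray across to the wash tub and hold it centred over the tub, clear above the rim, with the roller kept between the lines for five seconds, and finish while still holding it steady there. The roller is wet: never touch it with the gripper, never let it bang hard into an end wall or leave the tray, and do not touch the tub with the tray or disturb the tins, knife and jar.

Things in the scene. Friction and masses are not known exactly. Their poses are not given: they have to be found in the camera images.
- tray: Sheet-steel draining tray, 332 x 160 mm, about 0.45 kg, standing level on the table. Origin: centre of its underside; x along its length, y across, z up. End walls 70 mm high with inner faces at x = +/-160 mm, side walls 60 mm high with inner faces at y = +/-74 mm. The floor is bowed (see floor_mid). A bow handle stands across the middle on flat posts at y = +/-83 mm.
- floor_mid (a point): Middle of the tray's floor, on its top surface, 20 mm above the underside; axes as the tray's. The floor is crowned, bowed up along x on a 1300 mm radius so that it drains to both ends: this middle line is its highest, the ends lie 10 mm lower. Thin dark lines are scribed across the floor at x = +/-25 mm. The roller's distance from the middle is its position along x.
- bow (a point): Centre of the bow handle's straight wooden bar, 160 mm above the tray's underside; axes as the tray's. The bar runs along y, 172 mm long, 16 mm thick (x), 22 mm high. Grasp here from above, fingers closing along the tray's x.
- roller: Loose dark rubber roller, 72 mm diameter, 110 mm long (spindle 140 mm), 0.4 kg, lying at the +x end wall. Origin: its centre, on its axis; y along the spindle (across the tray). Rolls along the tray's x, +/-124 mm from the middle: acceleration 0.7 x 9.81 x (a + 0.75 x - A/9.81), x in m, a tray tilt in rad (+ lowers the +x end), A tray acceleration along x; rolling resistance about 0.013 rad.
- tub: Round plastic wash tub, fixed on the table, 206 mm across the rim, 80 mm high, open on top, empty. Origin: centre of its underside.
- ink_tin: Closed metal ink tin, 70 mm diameter, 50 mm high, on the table between tray and tub. Leave alone.
- ink_knife: Ink knife (spatula) about 0.2 m long lying on the table between tray and tub. Leave alone.
- small_tin: Closed metal ink tin, 60 mm diameter, 40 mm high, at the far side. Leave alone.
- oil_jar: Amber jar, 70 mm diameter, 90 mm high, at the far side. Leave alone.
Mind the look-alikes: they are no part of the job. Leave any turquoise look-alike of the tub alone.

How it is judged:
On the way, in this order (a step that is already met when the one before it is completed fails the run):
1. tray lifted clear of the table with the roller brought between the lines (height (world z) of floor_mid above 0.055 m and x of roller in the frame of floor_mid between -0.025 and 0.025 m and horizontal distance between floor_mid and tub above 0.12 m), for 0.5 s.
2. tray held over the tub, clear above its rim, roller kept between the lines (horizontal distance between floor_mid and tub below 0.05 m and height (world z) of tray above 0.088 m and contact force between tray and tub below 0.1 N and contact force between the fingers and tray above 2 N and x of roller in the frame of floor_mid between -0.025 and 0.025 m), for 4 s.
At the end, for the whole second after the job is handed in: the tray is held in the gripper, its middle within 50 mm of the tub's axis and its underside more than 88 mm above the table, not touching the tub, moving under 0.05 m/s; the roller's centre within 25 mm of the tray's middle along its length and moving under 0.08 m/s (all of step 2 and linear speed of tray below 0.05 m/s and linear speed of roller below 0.08 m/s); the arm keeps its last pose, push and grip.
It fails at once if the roller bangs hard into an end wall (over 20 N on the tray) (contact force between roller and tray above 20 N).
It fails at once if the roller leaves the tray floor (z of roller in the frame of floor_mid above 0.07 m or z of roller in the frame of floor_mid below 0 m or x of roller in the frame of floor_mid above 0.16 m or x of roller in the frame of floor_mid below -0.16 m).
It fails at once if the robot touches the wet roller (contact force between any of the arm, the fingers and roller above 0.5 N).
It fails at once if the tray knocks the tub (contact force between tray and tub above 3 N).
It fails at once if a tin, the knife or the jar is disturbed (distance of any of ink_tin, ink_knife, small_tin, oil_jar from where it was at the start of the episode above 0.03 m).
It also fails if it takes over 61 s, if anything falls off the work surface, if the arm or the gripper's body presses on something with over 40 N, if the wrist force passes 120 N, or if a joint passes its speed limit or range.

## Working session

There is one attempt and no reset: what is moved stays moved. The work goes in short steps, Python scripts to look and compute and a tool call to move; the robot and the scene stay as the last step left them, time stands still between calls to the robot, and variables do not carry over. Pictures are saved under pics/ and viewed, at most 10 in all, crops included, and the job is handed in when it is done.

Besides the shell and the picture viewer there is one more tool, called after "Request:" as name(argument=value, ...) on one line, values as JSON. apply_moves: Moves the arm, as the interface text tells. Its arguments: {"type":"object","properties":{"targets":{"type":"array"},"newtons":{"type":"number"}},"required":["targets"]}

```bash
mkdir -p pics
python3 - <<'E'
from cell import *
import cv2,numpy as np
print(state())
for n in ("scene","top"):
    p,d=snapshot(n); cv2.imwrite(f"pics/{n}0.png",p[:,:,::-1]); np.savez(f"{n}0.npz",p=p,d=d)
    c=calibration(n); print({k:np.round(v,4).tolist() for k,v in c.items()})
E
```

```text
{'time_s': 0.0, 'qpos': array([ 1.32858226e+00,  3.53646676e-01,  1.63411256e+00, -9.12307287e-07,
        1.15520000e+00, -2.41135367e-03]), 'qd': array([ 0.00054397, -0.00142059, -0.00021512, -0.00056531, -0.00197869,
       -0.00142585]), 'effort': array([ 2.18593836e-03, -6.05247116e+01, -3.42080963e+01,  1.65404840e-04,
        9.16196674e-03, -5.90538093e-06]), 'ee_pos': array([0.14833163, 0.60662837, 0.20367185]), 'orientation': array([ 1.19614061e-01,  9.92820230e-01, -6.78241848e-04, -8.29534436e-05]), 'wrist_force': array([0.18740852, 0.20798484, 0.21621403]), 'moment': array([-0.01372585,  0.0077058 , -0.0536968 ]), 'finger_force': 0.0, 'grip_width': 1.0020266163691478}
{'fx': 455.3268, 'fy': 455.3268, 'cx': 319.3347, 'cy': 204.0391, 'view': [[0.6718, 0.7405, -0.0188, -0.3568], [0.4883, -0.4618, -0.7405, -0.1897], [-0.5571, 0.4882, -0.6718, 1.4939], [0.0, 0.0, 0.0, 1.0]]}
{'fx': 460.4299, 'fy': 460.4299, 'cx': 317.7807, 'cy': 208.4117, 'view': [[-0.0205, -0.9998, 0.002, -0.0187], [-0.9969, 0.0203, -0.0763, 0.526], [0.0762, -0.0036, -0.9971, 1.3951], [0.0, 0.0, 0.0, 1.0]]}
```

View pics/top0.png

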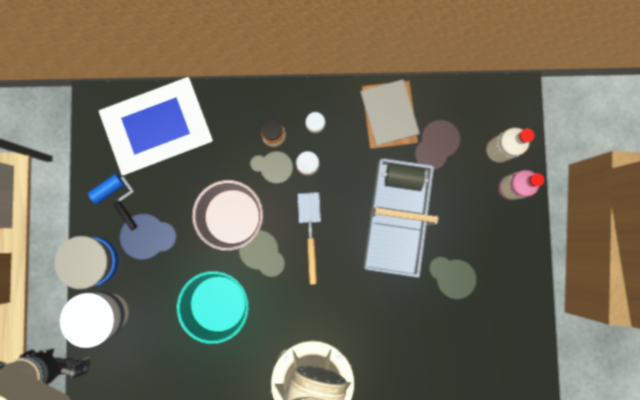

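View pics/scene0.png

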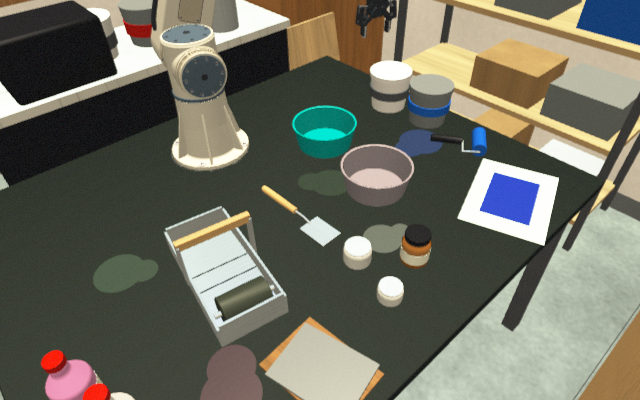

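```bash
cat > h.py <<'E'
from cell import *
import cv2,numpy as np
from scipy.spatial.transform import Rotation as R
def ray(cal,V,uv,z):
    uv=np.atleast_2d(uv).astype(float); d=np.c_[(uv[:,0]-cal['cx'])/cal['fx'],(uv[:,1]-cal['cy'])/cal['fy'],np.ones(len(uv))]
    M=np.linalg.inv(V); o=M[:3,3]; w=d@M[:3,:3].T
    return o+w*((z-o[2])/w[:,2])[:,None]
def cloud(cal,V,d):
    v,u=np.mgrid[:d.shape[0],:d.shape[1]]
    P=np.stack([(u-cal['cx'])/cal['fx']*d,(v-cal['cy'])/cal['fy']*d,d,np.ones_like(d)],-1)
    return (P@np.linalg.inv(V).T)[...,:3]
E
python3 - <<'E'
from h import *
c=calibration("top");V=np.array(c['view']);f=np.load('top0.npz');p,d=f['p'],f['d']
P=cloud(c,V,d);hsv=cv2.cvtColor(p,cv2.COLOR_RGB2HSV)
m=np.zeros(d.shape,bool);m[195:235,365:445]=1
w=m&(hsv[...,1]>80)&(hsv[...,2]>100)&(hsv[...,0]<30)
uv=np.argwhere(w)[:,::-1];r=cv2.minAreaRect(uv.astype(np.float32));print('bar px',len(uv),r,'z',np.median(P[w][:,2]))
b=cv2.boxPoints(r);W=ray(c,V,b,.168);print('corners',W.round(4).tolist(),'ctr',W.mean(0), 'ctr px med',P[w].mean(0))
q=P[w][:,:2];q=q-q.mean(0);print('dir',np.linalg.svd(q,full_matrices=False)[2][0])
# tray rim via depth
m[:]=0;m[145:285,355:445]=1
t=m&(P[...,2]>.04)&(P[...,2]<.085);print('tray rim rect',cv2.minAreaRect(P[t][:,:2].astype(np.float32)),np.percentile(P[t][:,2],[5,50,95]))
# roller
g=m&(hsv[...,2]<90)&(P[...,2]>.06)&(P[...,2]<.11);print('roller',g.sum(),P[g].mean(0),P[g].max(0))
# tub
m[:]=0;m[170:260,180:275]=1
t=m&(P[...,2]>.07)&(P[...,2]<.095);(x,y),rad=cv2.minEnclosingCircle(P[t][:,:2].astype(np.float32));print('tub',x,y,rad,t.sum())
dark=m&(P[...,2]>.006);cs=max(cv2.findContours((dark*255).astype(np.uint8),0,1)[0],key=cv2.contourArea)
print('ell',ray(c,V,[cv2.fitEllipse(cs)[0]],.08),cv2.fitEllipse(cs))
# scene cross-check
c=calibration("scene");V=np.array(c['view']);f=np.load('scene0.npz');p,d=f['p'],f['d'];P=cloud(c,V,d);hsv=cv2.cvtColor(p,cv2.COLOR_RGB2HSV)
m=np.zeros(d.shape,bool);m[205:255,168:256]=1
w=m&(hsv[...,1]>80)&(hsv[...,2]>100)&(hsv[...,0]<30);w&=P[...,2]>.13;print('bar scene',P[w].mean(0),P[w].min(0),P[w].max(0))
m[:]=0;m[140:210,335:420]=1
t=m&(P[...,2]>.072)&(P[...,2]<.09);print('tub scene',cv2.minEnclosingCircle(P[t][:,:2].astype(np.float32)))
q=calibration("wrist");print({k:np.round(v,3).tolist() for k,v in q.items()})
E
```

```text
bar px 348 ((406.4521789550781, 215.375732421875), (63.758419036865234, 7.44900369644165), 7.253194808959961) z 0.17075226617760997
corners [[0.4927, -0.184, 0.168], [0.513, -0.1872, 0.168], [0.4873, -0.3605, 0.168], [0.467, -0.3571, 0.168]] ctr [ 0.49002558 -0.27221319  0.168     ] ctr px med [ 0.49112171 -0.27671451  0.16514748]
dir [-0.14445633 -0.98951118]
tray rim rect ((0.492053359746933, -0.27059778571128845), (0.1723843216896057, 0.3332340121269226), 80.48352813720703) [0.04614547 0.06519918 0.08378156]
roller 487 [ 0.61184596 -0.28719328  0.07673003] [ 0.65142901 -0.23308733  0.09128972]
tub 0.5069737434387207 0.23876601457595825 0.10290573537349701 611
ell [[0.50690753 0.23834723 0.08      ]] ((226.84701538085938, 215.00840759277344), (68.00499725341797, 69.17296600341797), 52.93560028076172)
bar scene [ 0.5015143  -0.27550208  0.16920517] [ 0.47181095 -0.55278325  0.14643932] [ 1.16457424 -0.18679221  0.85637804]
tub scene ((0.4731983542442322, 0.2395704984664917), 0.13835027813911438)
{'fx': 295.39, 'fy': 295.39, 'cx': 318.559, 'cy': 203.818, 'hand_eye': [[0.0, -0.947, -0.322, 0.083], [1.0, 0.0, -0.001, -0.0], [0.001, -0.322, 0.947, -0.169], [0.0, 0.0, 0.0, 1.0]]}
```

Request:
apply_moves(targets=[-54.2, -77.2, -5, 0, 0, 85, 6, -54.2, -77.2, -5, 0, 0, 85, 6, -54.2, -77.2, -5, 0, 0, 85, 6, -54.2, -77.2, -5, 0, 0, 85, 6, -54.2, -77.2, -5, 0, 0, 85, 6, -54.2, -77.2, -5, 0, 0, 85, 6, -54.2, -77.2, -5, 0, 0, 85, 6, -54.2, -77.2, -5, 0, 0, 85, 6, -54.2, -77.2, -5, 0, 0, 85, 6, -54.2, -77.2, -5, 0, 0, 85, 6], newtons=120)

```text
time_s: 0.93
ee_pos: [0.2997, 0.2176, 0.2265]
orientation: [0.68, 0.733, 0.0, 0.0]
wrist_force: [1.4, -0.1, -0.4]
grip_width: 0.705
finger_force: 0.0
```

```bash
cat >> h.py <<'E'
def go(pos,yaw,tilt=0):
    "shift (cm) and rotvec (deg) in tool axes from the measured pose to TCP pos, closing axis yaw (deg), tray tilt (rad)"
    s=state();T=R.from_quat(s['orientation']);Z=R.from_euler('z',yaw,degrees=True)*R.from_euler('y',tilt)
    G=Z*R.from_matrix(np.array([[0,1,0],[1,0,0],[0,0,-1]]).T)
    print(round(s['time_s'],2),s['ee_pos'].round(4),'w',round(s['grip_width'],3),'shift',(100*T.inv().apply(np.array(pos)-s['ee_pos'])).round(2),'rot',np.degrees((T.inv()*G).as_rotvec()).round(2),'F',s['wrist_force'].round(1),s['moment'].round(2))
E
python3 -c "
from h import *
go([.491,-.2715,.25],-8.7)"
```

```text
0.93 [0.2997 0.2176 0.2265] w 0.705 shift [-50.22  15.38  -2.35] rot [ 1.000e-02 -0.000e+00  1.303e+01] F [ 1.4 -0.1 -0.4] [ 0.01 -0.03  0.06]
```

Request:
apply_moves(targets=[-50.2, 15.4, -2.4, 0, 0, 13, 6, -50.2, 15.4, -2.4, 0, 0, 13, 6, -50.2, 15.4, -2.4, 0, 0, 13, 6, -50.2, 15.4, -2.4, 0, 0, 13, 6, -50.2, 15.4, -2.4, 0, 0, 13, 6, -50.2, 15.4, -2.4, 0, 0, 13, 6, -50.2, 15.4, -2.4, 0, 0, 13, 6, -50.2, 15.4, -2.4, 0, 0, 13, 6, -50.2, 15.4, -2.4, 0, 0, 13, 6, -50.2, 15.4, -2.4, 0, 0, 13, 6])

```text
time_s: 1.77
ee_pos: [0.4537, -0.1695, 0.2454]
orientation: [0.757, 0.653, 0.0, -0.0]
wrist_force: [0.7, 1.9, -0.2]
grip_width: 0.702
finger_force: 0.0
```

```bash
python3 -c "
from h import *
go([.491,-.2715,.25],-8.7)"
```

```text
1.77 [ 0.4537 -0.1695  0.2454] w 0.702 shift [-9.55  5.18 -0.46] rot [-0.01 -0.01  0.3 ] F [ 0.7  1.9 -0.2] [ 0.   -0.01  0.01]
```

Request:
apply_moves(targets=[-3.5, 1.9, -0.4, 0, 0, 0, 6, -6, 3.3, -0.4, 0, 0, 0, 6, -8, 4.3, -0.4, 0, 0, 0, 6, -9, 4.9, -0.4, 0, 0, 0, 6, -9, 4.9, -0.4, 0, 0, 0, 6, -9, 4.9, -0.4, 0, 0, 0, 6, -9, 4.9, -0.4, 0, 0, 0, 6, -9, 4.9, -0.4, 0, 0, 0, 6, -9, 4.9, -0.4, 0, 0, 0, 6, -9, 4.9, -0.4, 0, 0, 0, 6])

```text
time_s: 2.6
ee_pos: [0.489, -0.2626, 0.2497]
orientation: [0.756, 0.654, 0.0, 0.0]
wrist_force: [-0.6, -0.2, -0.2]
grip_width: 0.704
finger_force: 0.0
```

Run:
```python
from h import *
go([.491,-.2715,.25],-8.7)
s=state();p,d=snapshot("wrist");cv2.imwrite("pics/w1.png",p[:,:,::-1])
c=calibration("wrist");T=np.eye(4);T[:3,:3]=R.from_quat(s['orientation']).as_matrix();T[:3,3]=s['ee_pos']
V=np.linalg.inv(T@np.array(c['hand_eye']));P=cloud(c,V,d);np.savez('w1.npz',p=p,d=d,V=V,P=P)
hsv=cv2.cvtColor(p,cv2.COLOR_RGB2HSV)
w=(hsv[...,1]>80)&(hsv[...,2]>90)&(hsv[...,0]<30)&(P[...,2]>.15)&(P[...,2]<.19)
q=P[w];print(w.sum(),np.median(q[:,2]));r=cv2.minAreaRect(q[:,:2].astype(np.float32));print(r)
q2=q[:,:2]-q[:,:2].mean(0);e=np.linalg.svd(q2,full_matrices=False)[2][0];print('dir',e,np.degrees(np.arctan2(e[0],e[1])))
p,d=snapshot("top");cv2.imwrite("pics/t1.png",p[:,:,::-1])
```

```text
2.6 [ 0.489  -0.2626  0.2497] w 0.704 shift [-0.86  0.33 -0.03] rot [0.02 0.   0.4 ] F [-0.6 -0.2 -0.2] [ 0.01  0.03 -0.02]
626 0.1706847909175828
((0.4900858700275421, -0.2697131037712097), (0.17090222239494324, 0.017677562311291695), 81.04509735107422)
dir [-0.17015755 -0.98541687] -170.20302074554326
```

View pics/w1.png

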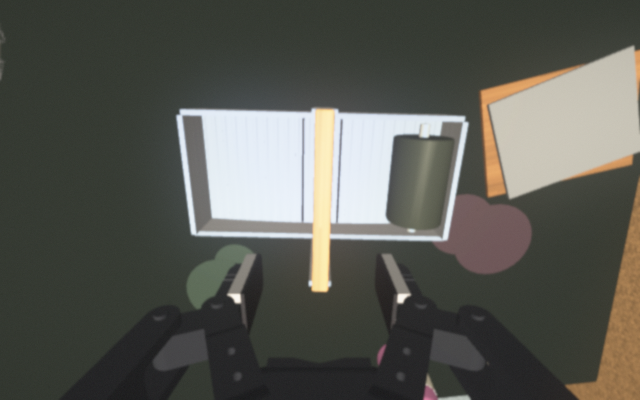

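Request:
apply_moves(targets=[-0.7, 0.2, 1, 0, 0, 0.7, 6, -0.7, 0.2, 2.5, 0, 0, 0.7, 6, -0.7, 0.2, 4, 0, 0, 0.7, 6, -0.7, 0.2, 5.5, 0, 0, 0.7, 6, -0.7, 0.2, 7, 0, 0, 0.7, 6, -0.7, 0.2, 8.5, 0, 0, 0.7, 6, -0.7, 0.2, 9.7, 0, 0, 0.7, 6, -0.7, 0.2, 10.5, 0, 0, 0.7, 6, -0.7, 0.2, 10.9, 0, 0, 0.7, 6, -0.7, 0.2, 10.9, 0, 0, 0.7, 6])

```text
time_s: 3.53
ee_pos: [0.4896, -0.2705, 0.1396]
orientation: [0.761, 0.649, -0.0, -0.001]
wrist_force: [0.2, 0.2, 0.6]
grip_width: 0.707
finger_force: 0.0
```

Run:
```python
from h import *
go([.4902,-.2703,.141],-9)
s=state();p,d=snapshot("wrist");cv2.imwrite("pics/w2.png",p[:,:,::-1])
```

```text
3.53 [ 0.4896 -0.2705  0.1396] w 0.707 shift [ 0.03  0.05 -0.14] rot [-0.07 -0.02 -0.07] F [0.2 0.2 0.6] [-0.02 -0.02  0.03]
```

View pics/w2.png

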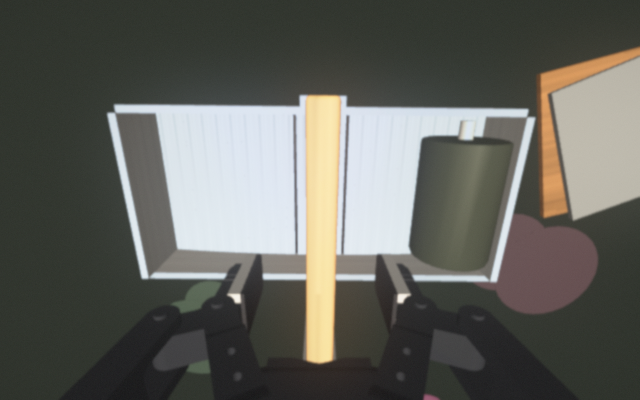

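Request:
apply_moves(targets=[0, 0, 0, 0, 0, 0, 4.5, 0, 0, 0, 0, 0, 0, 3.5, 0, 0, 0, 0, 0, 0, 2.8, 0, 0, 0, 0, 0, 0, 2.2, 0, 0, 0, 0, 0, 0, 1.9, 0, 0, 0, 0, 0, 0, 1.7, 0, 0, 0, 0, 0, 0, 1.5, 0, 0, 0, 0, 0, 0, 1, 0, 0, 0, 0, 0, 0, 0.5, 0, 0, 0, 0, 0, 0, 0], newtons=120)

```text
time_s: 4.42
ee_pos: [0.4907, -0.2708, 0.1413]
orientation: [0.761, 0.649, 0.0, 0.001]
wrist_force: [0.3, 2.0, 6.3]
grip_width: 0.112
finger_force: 118.2
```

Request:
apply_moves(targets=[0, 0, 0, 0, 0, 0, 0, 0, 0, 0, 0, 0, 0, 0, 0, 0, 0, 0, 0, 0, 0, 0, 0, 0, 0, 0, 0, 0, 0, 0, -0.1, 0, 0, 0, 0, 0, 0, -0.3, 0, 0, 0, 0, 0, 0, -0.6, 0, 0, 0, 0, 0, 0, -0.9, 0, 0, 0, 0, 0, 0, -1.1, 0, 0, 0, 0, 0, 0, -1.2, 0, 0, 0, 0])

```text
time_s: 5.25
ee_pos: [0.4895, -0.2704, 0.1524]
orientation: [0.761, 0.649, -0.0, -0.001]
wrist_force: [-0.7, -0.2, -7.7]
grip_width: 0.113
finger_force: 118.2
```

```bash
cat >> h.py <<'E'
def look(save=None):
    "roller x in the tray, and tray tilt, from the wrist view: floor lines/edges by depth and the roller by colour"
    s=state();p,d=snapshot("wrist");c=calibration("wrist")
    if save: cv2.imwrite(save,p[:,:,::-1]); np.savez('last.npz',p=p,d=d)
    T=np.eye(4);T[:3,:3]=R.from_quat(s['orientation']).as_matrix();T[:3,3]=s['ee_pos']
    H=np.array(c['hand_eye']);P=cloud(c,np.linalg.inv(H),d) # tool coordinates
    # wanted frame: x=tool y, y=tool x, z=-tool z
    return s,p,P[...,[1,0,2]]*[1,1,-1]
E
python3 - <<'E'
from h import *
go([.4902,-.2703,.141],-9)
s,p,Q=look("pics/w3.png");hsv=cv2.cvtColor(p,cv2.COLOR_RGB2HSV)
for u,v in [(440,190),(465,200),(490,200),(220,200),(370,200),(270,200),(130,110),(480,108),(200,110),(460,105)]: print(u,v,Q[v,u].round(4),hsv[v,u])
E
```

```text
5.25 [ 0.4895 -0.2704  0.1524] w 0.113 shift [0.02 0.07 1.13] rot [-0.07 -0.02 -0.06] F [-0.7 -0.2 -7.7] [ 0.12  0.4  -0.  ]
440 190 [ 0.1013  0.0144 -0.0672] [ 32  39 104]
465 200 [ 0.1215  0.0069 -0.0633] [36 41 94]
490 200 [ 0.154   0.0006 -0.0827] [ 94  10 178]
220 200 [-0.1007 -0.0109 -0.1178] [104  18 240]
370 200 [ 0.0544 -0.0138 -0.1267] [100  13 235]
270 200 [-0.0499 -0.0116 -0.1198] [107  19 241]
130 110 [-0.1477  0.0778 -0.0734] [106  21 236]
480 108 [ 0.135   0.0791 -0.09  ] [ 99  20 204]
200 110 [-0.0936  0.0778 -0.0756] [107  22 240]
460 105 [ 0.1471  0.0811 -0.1542] [48 17 74]
```

View pics/w3.png

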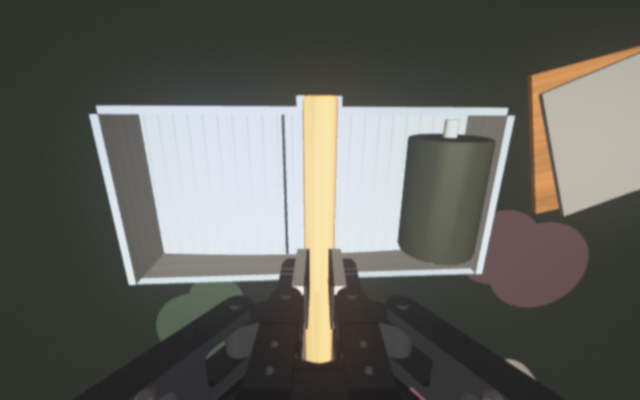

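Request:
apply_moves(targets=[0, 0, -0.3, 0, 0, 0, 0, 0, 0, -1.1, 0, 0, 0, 0, 0, 0, -2.4, 0, 0, 0, 0, 0, 0, -4.1, 0, 0, 0, 0, 0, 0, -6, 0, 0, 0, 0, 0, 0, -7.9, 0, 0, 0, 0, 0, 0, -9.5, 0, 0, 0, 0, 0, 0, -10.8, 0, 0, 0, 0, 0, 0, -11.6, 0, 0, 0, 0, 0, 0, -11.8, 0, 0, 0, 0])

```text
time_s: 6.13
ee_pos: [0.4907, -0.2709, 0.2724]
orientation: [0.761, 0.649, 0.0, 0.001]
wrist_force: [0.4, 0.2, -8.6]
grip_width: 0.111
finger_force: 118.6
```

```bash
cat >> h.py <<'E'
from scipy.optimize import least_squares
def meas(save=None):
    s,p,Q=look(save);hsv=cv2.cvtColor(p,cv2.COLOR_RGB2HSV);x,y,z=Q[...,0],Q[...,1],Q[...,2]
    ok=(y>-.03)&(y<.06)&(abs(x)<.16)&(z<-.03)&(z>-.17)
    fl=ok&(hsv[...,2]>180)&(z<-.10)
    X,Zf=x[fl],z[fl]
    f=least_squares(lambda q:Zf-(q[0]-q[1]*X-(X+.14*q[1])**2/2.6),[-.12,0],loss='soft_l1',f_scale=.002);z0,at=f.x
    ro=ok&(hsv[...,2]<150)&(hsv[...,0]<60)&(hsv[...,1]>25)&(z>-.11)
    ro=cv2.erode(ro.astype(np.uint8),np.ones((3,3)))>0
    X,Zr=x[ro],z[ro]
    g=least_squares(lambda q:np.hypot(X-q[0],Zr-q[1])-.036,[np.median(X),np.median(Zr)-.03],loss='soft_l1',f_scale=.002);c=g.x
    b=np.array([-.14*at,z0+.14*at*at]);tx=np.array([np.cos(at),-np.sin(at)]);tz=np.array([np.sin(at),np.cos(at)])
    T=R.from_quat(s['orientation']).as_matrix();tg=np.arcsin(-T[2,1])  # tilt of tool y: + lowers +x
    print('t',round(s['time_s'],2),'n',fl.sum(),ro.sum(),'res',np.median(abs(f.fun)).round(4),np.median(abs(g.fun)).round(4),'rel tilt',at.round(4),'tool tilt',tg.round(4),'A',(at+tg).round(4),'z0',z0.round(4),'ROLLER x',((c-b)@tx).round(4),'z',((c-b)@tz).round(4),'F',s['wrist_force'].round(1),'z',s['ee_pos'].round(4),s['finger_force'])
E
python3 -c "
from h import *
meas('pics/w4.png')"
```

```text
t 6.13 n 18510 5745 res 0.0005 0.0004 rel tilt 0.0577 tool tilt -0.0025 A 0.0552 z0 -0.1218 ROLLER x 0.1239 z 0.0299 F [ 0.4  0.2 -8.6] z [ 0.4907 -0.2709  0.2724] 118.60509825870395
```

Request:
apply_moves(targets=[0, -0.05, 0, -0.25, 0, 0, 0, 0, -0.18, 0, -0.83, 0, 0, 0, 0, -0.39, 0, -1.8, 0, 0, 0, 0, -0.62, 0, -2.9, 0, 0, 0, 0, -0.88, 0, -4.15, 0, 0, 0, 0, -1.15, 0, -5.4, 0, 0, 0, 0, -1.38, 0, -6.5, 0, 0, 0, 0, -1.59, 0, -7.5, 0, 0, 0, 0, -1.72, 0, -8.05, 0, 0, 0, 0, -1.77, 0, -8.3, 0, 0, 0])

```text
time_s: 7.02
ee_pos: [0.4719, -0.2677, 0.2706]
orientation: [0.759, 0.647, 0.047, 0.055]
wrist_force: [0.5, 0.0, -8.2]
grip_width: 0.113
finger_force: 118.4
```

```bash
python3 -c "
from h import *
meas();meas()"
```

```text
t 7.02 n 18417 5229 res 0.0005 0.0004 rel tilt 0.0829 tool tilt -0.1458 A -0.0629 z0 -0.1221 ROLLER x 0.1237 z 0.0299 F [ 0.5  0.  -8.2] z [ 0.4719 -0.2677  0.2706] 118.43012168537825
t 7.07 n 18424 5212 res 0.0005 0.0004 rel tilt 0.0831 tool tilt -0.1456 A -0.0625 z0 -0.1221 ROLLER x 0.1237 z 0.0299 F [-0.4 -0.2 -7.1] z [ 0.472  -0.2678  0.2706] 118.42017489136197
```

```bash
cat > plan.py <<'E'
import numpy as np
kT,kx,fr,g7=.82,.45,.013,6.87
def plan(x0,x1,T0,c,n=8,lead=1,H=.122,amp=1.0):
    ke=.75+kx; dt=1/12; N=n*dt; T=[]
    for i in range(1,11):
        s=np.clip((i-lead)/n,0,1); D=(x1-x0)
        xr=x0+D*(10*s**3-15*s**4+6*s**5); acc=D/N**2*(60*s-180*s*s+120*s**3)*(0<s<1)*amp
        mv=np.sign(D) if 0<=s<.95 and i>=lead else 0
        T.append((acc/g7+mv*fr-ke*xr-c)/kT)
    T=np.array(T); dT=T-T0
    rot=np.degrees(dT).round(1); sh=(100*H*dT).round(2)
    print([v for a,b in zip(rot,sh) for v in (0,float(b),0,float(a),0,0,0)]); print('T',T.round(3))
    tt=np.arange(0,1.0,.002); Tc=np.r_[T0,T0+np.radians(rot)]
    for lag in (.03,.07):
      for df in (-.004,.004):
        for dc in (-.003,.003):
          x,v,out=x0,0.,[]
          for t in tt:
            a=kT*np.interp(t-lag,np.arange(11)*dt,Tc)+ke*x+c+dc; f=fr+df
            if abs(v)<1e-3 and abs(a)<f: v=0
            else: v+=.002*g7*(a-f*np.sign(v if abs(v)>1e-3 else a))
            x+=v*.002
            if x>.124: x,v=.124,min(v,0)
          print(lag,df,dc,'x end',round(x,4),'v',round(v,3))
E
python3 -c "
from plan import *
plan(.1237,.098,-.1457,.001)"
```

```text
[0, -0.64, 0, -3.0, 0, 0, 0, 0, -1.25, 0, -5.9, 0, 0, 0, 0, -1.3, 0, -6.1, 0, 0, 0, 0, -0.95, 0, -4.5, 0, 0, 0, 0, -0.41, 0, -1.9, 0, 0, 0, 0, 0.13, 0, 0.6, 0, 0, 0, 0, 0.48, 0, 2.2, 0, 0, 0, 0, 0.43, 0, 2.0, 0, 0, 0, 0, 0.01, 0, 0.1, 0, 0, 0, 0, 0.01, 0, 0.1, 0, 0, 0]
T [-0.198 -0.248 -0.252 -0.224 -0.179 -0.135 -0.107 -0.111 -0.145 -0.145]
0.03 -0.004 -0.003 x end 0.0759 v -0.063
0.03 -0.004 0.003 x end 0.1 v 0
0.03 0.004 -0.003 x end 0.1028 v 0
0.03 0.004 0.003 x end 0.1196 v 0.038
0.07 -0.004 -0.003 x end 0.0783 v -0.058
0.07 -0.004 0.003 x end 0.1 v 0
0.07 0.004 -0.003 x end 0.1032 v 0
0.07 0.004 0.003 x end 0.1181 v 0.035
```

Request:
apply_moves(targets=[0, -0.64, 0, -3.0, 0, 0, 0, 0, -1.25, 0, -5.9, 0, 0, 0, 0, -1.3, 0, -6.1, 0, 0, 0, 0, -0.95, 0, -4.5, 0, 0, 0, 0, -0.41, 0, -1.9, 0, 0, 0, 0, 0.13, 0, 0.6, 0, 0, 0, 0, 0.48, 0, 2.2, 0, 0, 0, 0, 0.43, 0, 2.0, 0, 0, 0, 0, 0.01, 0, 0.1, 0, 0, 0, 0, 0.01, 0, 0.1, 0, 0, 0])

```text
time_s: 7.95
ee_pos: [0.4721, -0.2675, 0.27]
orientation: [0.759, 0.647, 0.047, 0.054]
wrist_force: [-0.6, -0.3, -8.3]
grip_width: 0.114
finger_force: 119.8
```

```bash
python3 -c "
from h import *
meas();meas()"
```

```text
t 7.95 n 16756 6775 res 0.0005 0.0004 rel tilt 0.0408 tool tilt -0.1434 A -0.1025 z0 -0.1217 ROLLER x 0.052 z 0.0347 F [-0.6 -0.3 -8.3] z [ 0.4721 -0.2675  0.27  ] 119.76787380874157
t 8.0 n 17228 6173 res 0.0005 0.0004 rel tilt 0.049 tool tilt -0.1424 A -0.0934 z0 -0.1217 ROLLER x 0.0465 z 0.0348 F [-0.  -0.  -7.6] z [ 0.472  -0.2676  0.2702] 119.78214025497437
```

```bash
cat >> plan.py <<'E'
def catch(x0,v0,x1,T0,c,n=8,H=.122,a0=None,early=0.03):
    ke=.75+kx; dt=1/12; N=n*dt
    if a0 is None: a0=g7*(kT*T0+ke*x0+c-fr*np.sign(v0))
    M=np.array([[N**3,N**4,N**5],[3*N**2,4*N**3,5*N**4],[6*N,12*N**2,20*N**3]])
    q=np.linalg.solve(M,[x1-x0-v0*N-a0*N*N/2,-v0-a0*N,-a0]); p=np.poly1d([q[2],q[1],q[0],a0/2,v0,x0])
    T=[]
    for i in range(1,11):
        t=i*dt+early
        xr,v,a=(p(t),p.deriv()(t),p.deriv(2)(t)) if t<N else (x1,0,0)
        T.append((a/g7+fr*np.sign(v)*(t<N-.03)-ke*xr-c)/kT)
    T=np.array(T); dT=T-T0; rot=np.degrees(dT).round(1); sh=(100*H*dT).round(2)
    print([v for a,b in zip(rot,sh) for v in (0,float(b),0,float(a),0,0,0)]); print('T',T.round(3))
    Tc=np.r_[T0,T0+np.radians(rot)]
    for lag in (.02,.06):
      for df in (-.004,.004):
        for dc in (-.003,.003):
          x,v=x0,v0;mn=x;mx=x
          for t in np.arange(0,.883,.002):
            a=kT*np.interp(t-lag,np.arange(11)*dt,Tc)+ke*x+c+dc; f=fr+df
            if abs(v)<1e-3 and abs(a)<f: v=0
            else: v+=.002*g7*(a-f*np.sign(v if abs(v)>1e-3 else a))
            x+=v*.002;mn=min(mn,x)
          print(lag,df,dc,'x end',round(x,4),'v',round(v,3),'min',round(mn,4))
E
python3 -c "
from plan import *
catch(.0403,-.134,.0,-.1424,.0025,n=7,early=.03)"
```

```text
[0, 1.61, 0, 7.5, 0, 0, 0, 0, 2.18, 0, 10.2, 0, 0, 0, 0, 2.35, 0, 11.0, 0, 0, 0, 0, 2.22, 0, 10.4, 0, 0, 0, 0, 1.94, 0, 9.1, 0, 0, 0, 0, 1.64, 0, 7.7, 0, 0, 0, 0, 1.7, 0, 8.0, 0, 0, 0, 0, 1.7, 0, 8.0, 0, 0, 0, 0, 1.7, 0, 8.0, 0, 0, 0, 0, 1.7, 0, 8.0, 0, 0, 0]
T [-0.011  0.036  0.05   0.04   0.017 -0.008 -0.003 -0.003 -0.003 -0.003]
0.02 -0.004 -0.003 x end -0.0461 v -0.13 min -0.0461
0.02 -0.004 0.003 x end -0.0192 v -0.04 min -0.0192
0.02 0.004 -0.003 x end -0.0102 v -0.01 min -0.0102
0.02 0.004 0.003 x end 0.0014 v 0 min 0.0014
0.06 -0.004 -0.003 x end -0.1076 v -0.308 min -0.1076
0.06 -0.004 0.003 x end -0.0806 v -0.218 min -0.0806
0.06 0.004 -0.003 x end -0.0717 v -0.187 min -0.0717
0.06 0.004 0.003 x end -0.0447 v -0.097 min -0.0447
```

```bash
python3 -c "
import plan
plan.fr=.011
plan.catch(.0403,-.134,.007,-.1424,.001,n=7,early=.055)"
```

```text
[0, 2.14, 0, 10.0, 0, 0, 0, 0, 2.46, 0, 11.5, 0, 0, 0, 0, 2.3, 0, 10.8, 0, 0, 0, 0, 1.9, 0, 8.9, 0, 0, 0, 0, 1.84, 0, 8.7, 0, 0, 0, 0, 1.54, 0, 7.3, 0, 0, 0, 0, 1.6, 0, 7.5, 0, 0, 0, 0, 1.6, 0, 7.5, 0, 0, 0, 0, 1.6, 0, 7.5, 0, 0, 0, 0, 1.6, 0, 7.5, 0, 0, 0]
T [ 0.033  0.059  0.046  0.014  0.009 -0.016 -0.011 -0.011 -0.011 -0.011]
0.02 -0.004 -0.003 x end -0.0321 v -0.109 min -0.0321
0.02 -0.004 0.003 x end -0.0052 v -0.019 min -0.0052
0.02 0.004 -0.003 x end 0.0026 v 0 min 0.0026
0.02 0.004 0.003 x end 0.0083 v 0 min 0.0082
0.06 -0.004 -0.003 x end -0.0963 v -0.294 min -0.0963
0.06 -0.004 0.003 x end -0.0694 v -0.204 min -0.0694
0.06 0.004 -0.003 x end -0.0604 v -0.174 min -0.0604
0.06 0.004 0.003 x end -0.0335 v -0.084 min -0.0335
```

```bash
cat >> plan.py <<'E'
def sim(rot,x0,v0,T0,c,lags=(.02,.05,.08),dfs=(-.004,.002),dcs=(-.003,.003),tend=.883,H=.122):
    dt=1/12;Tc=T0+np.radians(np.r_[0,rot]);ke=.75+kx
    for lag in lags:
      for df in dfs:
        for dc in dcs:
          x,v,o=x0,v0,[]
          for k,t in enumerate(np.arange(0,tend,.002)):
            a=kT*np.interp(t-lag,np.arange(11)*dt,Tc)+ke*x+c+dc; f=fr+df
            if abs(v)<1e-3 and abs(a)<f: v=0
            else: v+=.002*g7*(a-f*np.sign(v if abs(v)>1e-3 else a))
            x+=v*.002
            if k%110==109:o.append(round(x,3))
          print(lag,df,dc,o,'x',round(x,4),'v',round(v,3))
E
python3 -c "
from plan import *
for r in ([7.1,12.5,13.5,12.5,10.5,9,8,8,8,8],[7.1,13.5,15,13.5,10.5,8.5,7.5,7.5,7.5,7.5]):
  print(r);sim(r,.0403,-.134,-.1424,.0025)"
```

```text
[7.1, 12.5, 13.5, 12.5, 10.5, 9, 8, 8, 8, 8]
0.02 -0.004 -0.003 [np.float64(0.009), np.float64(-0.0), np.float64(0.002), np.float64(0.002)] x 0.0021 v 0
0.02 -0.004 0.003 [np.float64(0.01), np.float64(0.004), np.float64(0.012), np.float64(0.024)] x 0.0246 v 0.069
0.02 0.002 -0.003 [np.float64(0.01), np.float64(0.004), np.float64(0.009), np.float64(0.011)] x 0.0115 v 0.009
0.02 0.002 0.003 [np.float64(0.011), np.float64(0.008), np.float64(0.019), np.float64(0.034)] x 0.0341 v 0.086
0.05 -0.004 -0.003 [np.float64(0.005), np.float64(-0.014), np.float64(-0.022), np.float64(-0.035)] x -0.0352 v -0.082
0.05 -0.004 0.003 [np.float64(0.006), np.float64(-0.01), np.float64(-0.01), np.float64(-0.01)] x -0.0104 v -0.0
0.05 0.002 -0.003 [np.float64(0.006), np.float64(-0.01), np.float64(-0.01), np.float64(-0.01)] x -0.0104 v -0.0
0.05 0.002 0.003 [np.float64(0.007), np.float64(-0.005), np.float64(-0.003), np.float64(-0.003)] x -0.0034 v 0
0.08 -0.004 -0.003 [np.float64(0.002), np.float64(-0.027), np.float64(-0.047), np.float64(-0.082)] x -0.0833 v -0.22
0.08 -0.004 0.003 [np.float64(0.003), np.flo
[... 1021 characters left out ...]
0.0011 v 0
0.05 0.002 -0.003 [np.float64(0.006), np.float64(-0.005), np.float64(-0.004), np.float64(-0.004)] x -0.0041 v 0
0.05 0.002 0.003 [np.float64(0.007), np.float64(-0.001), np.float64(0.005), np.float64(0.01)] x 0.0096 v 0.012
0.08 -0.004 -0.003 [np.float64(0.002), np.float64(-0.023), np.float64(-0.036), np.float64(-0.062)] x -0.0626 v -0.165
0.08 -0.004 0.003 [np.float64(0.003), np.float64(-0.019), np.float64(-0.024), np.float64(-0.035)] x -0.0356 v -0.075
0.08 0.002 -0.003 [np.float64(0.003), np.float64(-0.019), np.float64(-0.024), np.float64(-0.035)] x -0.0356 v -0.075
0.08 0.002 0.003 [np.float64(0.004), np.float64(-0.014), np.float64(-0.015), np.float64(-0.016)] x -0.016 v -0.012
```

Request:
apply_moves(targets=[0, 1.51, 0, 7.1, 0, 0, 0, 0, 2.88, 0, 13.5, 0, 0, 0, 0, 3.2, 0, 15, 0, 0, 0, 0, 2.88, 0, 13.5, 0, 0, 0, 0, 2.24, 0, 10.5, 0, 0, 0, 0, 1.81, 0, 8.5, 0, 0, 0, 0, 1.6, 0, 7.5, 0, 0, 0, 0, 1.6, 0, 7.5, 0, 0, 0, 0, 1.6, 0, 7.5, 0, 0, 0, 0, 1.6, 0, 7.5, 0, 0, 0])

```text
time_s: 8.88
ee_pos: [0.4888, -0.2706, 0.2731]
orientation: [0.761, 0.649, 0.004, 0.005]
wrist_force: [-0.2, -0.6, -7.7]
grip_width: 0.111
finger_force: 120.2
```

```bash
python3 -c "
from h import *
meas();meas()"
```

```text
t 8.88 n 16438 7210 res 0.0005 0.0004 rel tilt 0.0293 tool tilt -0.0123 A 0.017 z0 -0.1217 ROLLER x 0.058 z 0.0344 F [-0.2 -0.6 -7.7] z [ 0.4888 -0.2706  0.2731] 120.22004909813404
t 8.93 n 16291 7010 res 0.0005 0.0004 rel tilt 0.0325 tool tilt -0.0121 A 0.0204 z0 -0.1217 ROLLER x 0.065 z 0.0341 F [ 0.1 -0.4 -7.8] z [ 0.4889 -0.2705  0.273 ] 120.22597186267376
```

```bash
cat > fit.py <<'E'
import numpy as np
from scipy.optimize import least_squares
g7=6.87
def traj(P,tk,Tk,x0,v0,t0,ts):
    kT,kx,fr,c,lag,w=P; x,v=x0,v0;d=.002;out=[];t=t0;A=kT*np.interp(t0,tk,Tk)+kx*x0+c;Ad=0
    for te in ts:
        while t<te:
            Aq=kT*np.interp(t-lag,tk,Tk)+kx*x+c
            a=Aq+.75*x
            if x>=.1237 and a>0: v=0;x=.1237
            elif abs(v)<1e-3 and abs(a)<fr: v=0
            else: v+=d*g7*(a-fr*np.tanh(v/1e-3)) if abs(v)>1e-4 else d*g7*(a-fr*np.sign(a))
            x+=v*d;t+=d
        out.append((x,v))
    return np.array(out)
h=np.arange(1,11)/12
r2=[-3,-5.9,-6.1,-4.5,-1.9,.6,2.2,2,.1,.1];r3=[7.1,13.5,15,13.5,10.5,8.5,7.5,7.5,7.5,7.5]
tk=np.r_[7.12,7.12+h,8.05,8.05+h];T2=-.1457+np.radians(r2);T3=-.1435+np.radians(r3)
Tk=np.r_[-.1457,T2,T2[-1],T3]
obs_t=[7.95,8.0,8.88,8.93];obs=np.array([.052,.0465,.058,.065])
if __name__=='__main__':
    best=[]
    for lag in (0,.02,.04,.06,.08):
        def res(q): return np.r_[(traj([q[0],.45,q[1],q[2],lag,0],tk,Tk,.1237,0,7.12,obs_t)[:,0]-obs)/.002,(q[0]-.82)/.03,(q[2]-.002)/.002,(q[1]-.013)/.004]
        f=min((least_squares(res,[k,fr,.002],diff_step=1e-3) for k in(.8,.87) for fr in (.008,.013)),key=lambda f:f.cost)
        print(lag,f.x.round(4),f.cost.round(2),traj([f.x[0],.45,f.x[1],f.x[2],lag,0],tk,Tk,.1237,0,7.12,obs_t+[8.98]).round(3).tolist())
E
python3 fit.py
```

```text
0 [0.9174 0.0148 0.0048] 15.81 [[0.059, -0.125], [0.052, -0.141], [0.057, 0.142], [0.065, 0.16], [0.073, 0.18]]
0.02 [0.9059 0.013  0.0044] 27.18 [[0.062, -0.118], [0.056, -0.133], [0.057, 0.145], [0.065, 0.163], [0.073, 0.184]]
0.04 [0.9437 0.0177 0.0069] 38.51 [[0.063, -0.115], [0.056, -0.128], [0.057, 0.145], [0.065, 0.162], [0.073, 0.183]]
0.06 [0.9571 0.0204 0.007 ] 53.09 [[0.064, -0.11], [0.059, -0.122], [0.057, 0.144], [0.064, 0.16], [0.073, 0.179]]
0.08 [0.9202 0.014  0.0063] 74.06 [[0.068, -0.103], [0.063, -0.115], [0.056, 0.151], [0.064, 0.17], [0.073, 0.191]]
```

```bash
python3 -c "
import plan
plan.kT,plan.fr=.89,.014
for x1,n in ((.092,6),(.085,7)):
  print(x1,n); plan.catch(.073,.178,x1,-.0121,.0035,n=n,early=.01)"
```

```text
0.092 6
[0, -3.09, 0, -14.5, 0, 0, 0, 0, -3.44, 0, -16.1, 0, 0, 0, 0, -2.85, 0, -13.4, 0, 0, 0, 0, -1.53, 0, -7.2, 0, 0, 0, 0, -0.87, 0, -4.1, 0, 0, 0, 0, -1.41, 0, -6.6, 0, 0, 0, 0, -1.41, 0, -6.6, 0, 0, 0, 0, -1.41, 0, -6.6, 0, 0, 0, 0, -1.41, 0, -6.6, 0, 0, 0, 0, -1.41, 0, -6.6, 0, 0, 0]
T [-0.265 -0.294 -0.245 -0.138 -0.084 -0.128 -0.128 -0.128 -0.128 -0.128]
0.02 -0.004 -0.003 x end 0.1261 v 0.07 min 0.073
0.02 -0.004 0.003 x end 0.1466 v 0.14 min 0.073
0.02 0.004 -0.003 x end 0.1088 v 0.008 min 0.073
0.02 0.004 0.003 x end 0.1231 v 0.058 min 0.073
0.06 -0.004 -0.003 x end 0.199 v 0.277 min 0.073
0.06 -0.004 0.003 x end 0.226 v 0.367 min 0.073
0.06 0.004 -0.003 x end 0.1631 v 0.157 min 0.073
0.06 0.004 0.003 x end 0.1901 v 0.247 min 0.073
0.085 7
[0, -2.97, 0, -13.9, 0, 0, 0, 0, -3.58, 0, -16.8, 0, 0, 0, 0, -3.29, 0, -15.4, 0, 0, 0, 0, -2.02, 0, -9.5, 0, 0, 0, 0, -0.88, 0, -4.1, 0, 0, 0, 0, -0.56, 0, -2.6, 0, 0, 0, 0, -1.3, 0, -6.1, 0, 0, 0, 0, -1.3, 0, -6.1, 0, 0, 0, 0, -1.3, 0, -6.1, 0, 0, 0, 0, -1.3, 0, -6.1, 0, 0, 0]
T [-0.255 -0.305 -0.282 -0.178 -0.084 -0.058 -0.119 -0.119 -0.119 -0.119]
0.02 -0.004 -0.003 x end 0.1242 v 0.085 min 0.073
0.02 -0.004 0.003 x end 0.1455 v 0.157 min 0.073
0.02 0.004 -0.003 x end 0.1094 v 0.032 min 0.073
0.02 0.004 0.003 x end 0.1279 v 0.094 min 0.073
0.06 -0.004 -0.003 x end 0.186 v 0.255 min 0.073
0.06 -0.004 0.003 x end 0.2129 v 0.345 min 0.073
0.06 0.004 -0.003 x end 0.1574 v 0.158 min 0.073
0.06 0.004 0.003 x end 0.177 v 0.225 min 0.073
```

```bash
python3 -c "
import plan;plan.kT,plan.fr=.88,.014
for r in ([-7.1,-14.2,-18,-16,-11,-7,-6.8,-6.8,-6.8,-6.8],[-7.1,-14.2,-17,-14,-9,-6.5,-7,-7,-7,-7]):
  print(r);plan.sim(r,.073,.178,-.0121,.0035,lags=(0,.02,.04),dfs=(-.003,.003))" | sed 's/np.float64//g'
```

```text
[-7.1, -14.2, -18, -16, -11, -7, -6.8, -6.8, -6.8, -6.8]
0 -0.003 -0.003 [(0.11), (0.111), (0.102), (0.098)] x 0.0983 v -0.004
0 -0.003 0.003 [(0.111), (0.116), (0.113), (0.117)] x 0.1167 v 0.032
0 0.003 -0.003 [(0.109), (0.108), (0.096), (0.091)] x 0.0908 v -0.015
0 0.003 0.003 [(0.11), (0.112), (0.107), (0.107)] x 0.1073 v 0.004
0.02 -0.003 -0.003 [(0.114), (0.124), (0.122), (0.128)] x 0.1285 v 0.048
0.02 -0.003 0.003 [(0.115), (0.128), (0.131), (0.145)] x 0.1459 v 0.105
0.02 0.003 -0.003 [(0.113), (0.12), (0.116), (0.117)] x 0.1173 v 0.014
0.02 0.003 0.003 [(0.114), (0.124), (0.124), (0.132)] x 0.1327 v 0.061
0.04 -0.003 -0.003 [(0.117), (0.136), (0.138), (0.154)] x 0.1541 v 0.11
0.04 -0.003 0.003 [(0.119), (0.14), (0.15), (0.181)] x 0.1814 v 0.201
0.04 0.003 -0.003 [(0.116), (0.131), (0.132), (0.141)] x 0.1417 v 0.069
0.04 0.003 0.003 [(0.117), (0.136), (0.138), (0.154)] x 0.1541 v 0.11
[-7.1, -14.2, -17, -14, -9, -6.5, -7, -7, -7, -7]
0 -0.003 -0.003 [(0.11), (0.115), (0.115), (0.119)] x 0.1195 v 0.028
0 -0.003 0.003 [(0.111), (0.119), (0.122), (0.134)] x 0.1346 v 0.079
0 0.003 -0.003 [(0.109), (0.112), (0.11), (0.11)] x 0.11 v 0
0 0.003 0.003 [(0.11), (0.116), (0.117), (0.123)] x 0.1227 v 0.038
0.02 -0.003 -0.003 [(0.114), (0.127), (0.131), (0.146)] x 0.1459 v 0.096
0.02 -0.003 0.003 [(0.115), (0.131), (0.143), (0.172)] x 0.1729 v 0.186
0.02 0.003 -0.003 [(0.113), (0.123), (0.124), (0.131)] x 0.1309 v 0.045
0.02 0.003 0.003 [(0.114), (0.127), (0.131), (0.146)] x 0.1459 v 0.096
0.04 -0.003 -0.003 [(0.117), (0.138), (0.152), (0.185)] x 0.1856 v 0.209
0.04 -0.003 0.003 [(0.119), (0.143), (0.164), (0.211)] x 0.2125 v 0.299
0.04 0.003 -0.003 [(0.116), (0.134), (0.14), (0.158)] x 0.1587 v 0.118
0.04 0.003 0.003 [(0.117), (0.138), (0.152), (0.185)] x 0.1856 v 0.209
```

Request:
apply_moves(targets=[0, -1.51, 0, -7.1, 0, 0, 0, 0, -3.02, 0, -14.2, 0, 0, 0, 0, -3.83, 0, -18, 0, 0, 0, 0, -3.41, 0, -16, 0, 0, 0, 0, -2.45, 0, -11.5, 0, 0, 0, 0, -1.7, 0, -8, 0, 0, 0, 0, -1.62, 0, -7.6, 0, 0, 0, 0, -1.62, 0, -7.6, 0, 0, 0, 0, -1.62, 0, -7.6, 0, 0, 0, 0, -1.62, 0, -7.6, 0, 0, 0])

```text
time_s: 9.82
ee_pos: [0.4714, -0.2673, 0.272]
orientation: [0.759, 0.647, 0.047, 0.055]
wrist_force: [0.1, 0.4, -7.4]
grip_width: 0.11
finger_force: 120.8
```

```bash
python3 -c "
from h import *
meas();meas()"
```

```text
t 9.82 n 19110 3618 res 0.0005 0.0004 rel tilt 0.0219 tool tilt -0.1444 A -0.1226 z0 -0.1216 ROLLER x -0.0184 z 0.0355 F [ 0.1  0.4 -7.4] z [ 0.4714 -0.2673  0.272 ] 120.75061082839966
t 9.87 n 17839 5312 res 0.0005 0.0004 rel tilt 0.0091 tool tilt -0.1448 A -0.1357 z0 -0.1216 ROLLER x -0.0371 z 0.0352 F [-0.1 -0.7 -7.7] z [ 0.4714 -0.2674  0.2722] 120.86390370503068
```

```bash
cat > dyn.py <<'E'
import numpy as np
from scipy.optimize import least_squares
d=.002
# P: K, D, fr, c, lag
P0=[7.,.05,.013,.0,.03]
def run(P,tk,Tk,Sk,ts,s0):
    """tk,Tk(tool tilt),Sk(TCP along tray x, m) knots; s0=[x,v,A,Ad]; returns states at ts"""
    K,D,fr,c,lag=P; t=tk[0]; n=int((ts[-1]-t)/d)+2; tt=t+np.arange(-25,n+2)*d
    T=np.interp(tt,tk,Tk);S=np.interp(tt,tk,Sk)
    al=d/max(lag/2,d)
    from scipy.signal import lfilter
    for _ in (0,1):
        T=lfilter([al],[1,al-1],T,zi=[T[0]*(1-al)])[0];S=lfilter([al],[1,al-1],S,zi=[S[0]*(1-al)])[0]
    Xb=S+.019*T; ab=np.gradient(np.gradient(Xb,d),d)
    x,v,A,Ad=s0;out=[];j=0
    for i in range(25,len(tt)):
        while j<len(ts) and tt[i]>=ts[j]-1e-6: out.append((x,v,A,Ad));j+=1
        if j==len(ts):break
        I=.0125+.4*x*x
        Add=(-K*(A-T[i]-c)-D*Ad+3.92*x-.9*A+.07*ab[i])/I
        Af=ab[i]-.14*Add
        a=6.87*(A+.75*x-Af/9.81)
        if abs(v)<1.5e-3 and abs(a)<6.87*fr: v=0
        else: v+=d*(a-6.87*fr*np.sign(v if abs(v)>1e-3 else a))
        x+=v*d;Ad+=Add*d;A+=Ad*d
        if abs(x)>.1238: x=np.sign(x)*.1238; v=0 if v*x>0 else v
    return np.array(out)
h=np.arange(1,11)/12
r=[[-3,-5.9,-6.1,-4.5,-1.9,.6,2.2,2,.1,.1],[7.1,13.5,15,13.5,10.5,8.5,7.5,7.5,7.5,7.5],[-7.1,-14.2,-18,-16,-11.5,-8,-7.6,-7.6,-7.6,-7.6]]
st=[7.12,8.05,8.98]
tk=[7.12];Tk=[-.1457];Sk=[0.]
for t0,rr in zip(st,r):
    if t0>tk[-1]: tk.append(t0);Tk.append(Tk[-1]);Sk.append(Sk[-1])
    b,s=Tk[-1],Sk[-1]
    for i in range(10): tk.append(t0+h[i]);Tk.append(b+np.radians(rr[i]));Sk.append(s+.122*np.radians(rr[i]))
tk,Tk,Sk=map(np.array,(tk,Tk,Sk))
ot=[7.95,8.0,8.88,8.93,9.82,9.87]
ox=np.array([.052,.0465,.058,.065,-.0184,-.0371]);oA=np.array([-.1025,-.0934,.017,.0204,-.1226,-.1357])
def res(P):
    e=[]
    # chain with re-sync: first call from rest; next calls from the model state shifted to the observed x
    s=[.1237,0,-.0627,0]
    for k in range(3):
        m=(tk>=st[k]-1e-6)&(tk<=st[k]+.84); o=run(P,tk[m],Tk[m],Sk[m],[st[k]+.833,st[k]+.883,st[k]+.933],s)
        e+=list((o[:2,0]-ox[2*k:2*k+2])/.01)+list((o[:2,2]-oA[2*k:2*k+2])/.01)
        v=(ox[2*k+1]-ox[2*k])/.05; s=list(o[2]); a=(s[1]-o[1,1])/.05
        s[1]=v+a*.075; s[0]=ox[2*k+1]+(v+a*.05)*.05
    return np.r_[e,(np.array(P)-P0)/[3,.05,.004,.006,.03]]
if __name__=='__main__':
    b=min((least_squares(res,[K,D,.013,0,l],diff_step=.01) for K in (5,8) for D in (.03,.1) for l in (.02,.05)),key=lambda f:f.cost)
    print(b.x.round(4),b.cost);print(b.fun.round(2))
    np.save('P.npy',b.x)
E
time python3 dyn.py
```

```text
[7.626e+00 2.360e-02 1.910e-02 7.800e-03 4.200e-03] 3.1015846062382906
[-0.4  -0.45 -0.31 -0.26 -0.12  0.04 -0.7   0.17  0.03 -0.05  0.22  0.18
  0.21 -0.53  1.53  1.29 -0.86]
real	0m7.267s
user	0m5.418s
sys	0m0.166s
```

```bash
cat > opt.py <<'E'
from dyn import *
P=np.load('P.npy')
def now(k=2):
    return None
def optimise(s0,T0,xt=None,wx=0,Smax=.038,free_S=True,n=10,Sw=2,hold=2,seed=None,xlim=.116,Ttot=None):
    ts=np.linspace(.04,.833,20).tolist()+[.883,.933]
    tk=np.arange(n+1)/12; m=n-hold
    Kq=P[0]
    def knots(q):
        T=T0+np.cumsum(np.r_[0,q[:m],np.zeros(hold)]); S=.122*(T-T0)+(np.cumsum(np.r_[0,q[m:2*m],np.zeros(hold)]) if free_S else 0)
        return T,S
    def f(q,Pv=P):
        T,S=knots(q); o=run(Pv,np.r_[tk,1.2],np.r_[T,T[-1]],np.r_[S,S[-1]],ts,s0); e=o[-1]
        r=[e[1]/.004,e[3]/.1,(e[2]+.75*e[0])/.004,o[-3,1]/.01]
        r+=list(np.clip(abs(o[:,0])-xlim,0,None)/.001)
        if xt is not None: r.append((e[0]-xt)/.003*wx)
        dS=np.diff(S); r+=list(np.clip(abs(dS)-Smax,0,None)/.001)
        r+=list(np.diff(q[:m],prepend=0,append=0)/.08)
        if free_S: r+=list(np.diff(q[m:],prepend=0,append=0)/.03)
        return np.array(r)
    nq=2*m if free_S else m
    lo=np.r_[-.122*np.ones(m),-.05*np.ones(nq-m)]
    b=least_squares(f,np.zeros(nq) if seed is None else seed,bounds=(lo,-lo),diff_step=1e-3,x_scale=.03)
    T,S=knots(b.x)
    rot=np.degrees(T-T0)[1:].round(1);sh=(100*S[1:]).round(2)
    print('cost',b.cost.round(2));print([v for a,c in zip(rot,sh) for v in (0,float(c),0,float(a),0,0,0)]);print('T',T.round(3),'dS',(100*np.diff(S)).round(1))
    Tq,Sq=np.r_[T0,T0+np.radians(rot)],np.r_[0,sh/100]
    for dP in ([0]*5,[0,0,-.004,0,0],[0,0,.003,0,0],[0,0,0,-.003,0],[0,0,0,.003,0],[-.5,0,0,0,0],[0,.03,0,0,0],[0,0,0,0,.03]):
        o=run(P+np.array(dP),np.r_[tk,1.2],np.r_[Tq,Tq[-1]],np.r_[Sq,Sq[-1]],ts,s0);print(dP,o[::3,0].round(3),'end',o[-1].round(3),'maxx',abs(o[:,0]).max().round(3))
E
cat > e1.py <<'E'
from opt import *
m=(tk>=st[2]-1e-6)
# state after third call from model, re-synced
s=[.073,.178,.024,0.07]
o=run(P,tk[m],Tk[m],Sk[m],[st[2]+.833,st[2]+.883,st[2]+.933],s);print(o.round(3).tolist())
a=(o[2,1]-o[1,1])/.05;v=-.374
s0=[-.0371+(v+a*.05)*.05,v+a*.075,o[2,2],o[2,3]];print(np.round(s0,3))
optimise(s0,-.1447,Smax=.036)
E
time python3 e1.py
```

```text
[[0.047, -0.148, -0.103, 0.086], [0.039, -0.173, -0.1, 0.003], [0.03, -0.211, -0.105, -0.187]]
[-0.058 -0.431 -0.105 -0.187]
cost 165.83
[0, 0.81, 0, 1.6, 0, 0, 0, 0, 2.74, 0, 7.1, 0, 0, 0, 0, 2.85, 0, 8.2, 0, 0, 0, 0, 3.35, 0, 9.6, 0, 0, 0, 0, 3.85, 0, 12.4, 0, 0, 0, 0, 4.58, 0, 12.5, 0, 0, 0, 0, 4.08, 0, 13.9, 0, 0, 0, 0, 4.41, 0, 15.7, 0, 0, 0, 0, 4.41, 0, 15.7, 0, 0, 0, 0, 4.41, 0, 15.7, 0, 0, 0]
T [-0.145 -0.118 -0.02  -0.002  0.023  0.072  0.074  0.098  0.129  0.129
  0.129] dS [ 0.8  1.9  0.1  0.5  0.5  0.7 -0.5  0.3  0.   0. ]
[0, 0, 0, 0, 0] [-0.078 -0.123 -0.113 -0.124 -0.114 -0.112 -0.115 -0.116] end [-0.116 -0.029  0.083 -0.053] maxx 0.124
[0, 0, -0.004, 0, 0] [-0.078 -0.123 -0.112 -0.124 -0.113 -0.11  -0.114 -0.114] end [-0.114 -0.029  0.084 -0.059] maxx 0.124
[0, 0, 0.003, 0, 0] [-0.078 -0.123 -0.113 -0.124 -0.114 -0.112 -0.116 -0.117] end [-0.117 -0.029  0.083 -0.048] maxx 0.124
[0, 0, 0, -0.003, 0] [-0.079 -0.123 -0.112 -0.124 -0.113 -0.111 -0.115 -0.116] end [-0.116 -0.036  0.081 -0.1  ] maxx 0.124
[0, 0, 0, 0.003, 0] [-0.078 -0.123 -0.113 -0.124 -0.114 -0.112 -0.116 -0.116] end [-0.116 -0.023  0.085 -0.007] maxx 0.124
[-0.5, 0, 0, 0, 0] [-0.078 -0.123 -0.112 -0.124 -0.116 -0.111 -0.119 -0.119] end [-0.119 -0.023  0.086  0.284] maxx 0.124
[0, 0.03, 0, 0, 0] [-0.078 -0.124 -0.114 -0.124 -0.118 -0.118 -0.124 -0.124] end [-0.124 -0.007  0.072  0.163] maxx 0.124
[0, 0, 0, 0, 0.03] [-0.078 -0.124 -0.119 -0.124 -0.117 -0.118 -0.122 -0.124] end [-0.124  0.     0.067 -0.169] maxx 0.124
real	0m2.408s
user	0m1.427s
sys	0m0.120s
```

```bash
sed -i 's/if abs(x)>.1238:/if WALL and abs(x)>.1238:/; s/^d=.002/d=.002;WALL=True/' dyn.py
cat > e1.py <<'E'
import dyn; from opt import *
dyn.WALL=False
seed=np.r_[[.1,.1,.06,.03,.02,0,-.01,-.02],[-.045,-.045,-.04,-.03,-.02,-.015,-.01,-.005]]
for w in ([-.058,-.431,-.13,-.15],):
    for xl in (.116,): optimise(w,-.1447,Smax=.038,seed=seed,xlim=xl,hold=2)
E
python3 e1.py
```

```text
cost 36918.98
[0, -0.52, 0, 6.5, 0, 0, 0, 0, -3.96, 0, 12.9, 0, 0, 0, 0, -7.42, 0, 18.3, 0, 0, 0, 0, -10.7, 0, 22.8, 0, 0, 0, 0, -13.72, 0, 26.8, 0, 0, 0, 0, -16.74, 0, 30.1, 0, 0, 0, 0, -19.67, 0, 32.6, 0, 0, 0, 0, -22.53, 0, 33.9, 0, 0, 0, 0, -22.53, 0, 33.9, 0, 0, 0, 0, -22.53, 0, 33.9, 0, 0, 0]
T [-0.145 -0.032  0.08   0.174  0.252  0.323  0.38   0.425  0.447  0.447
  0.447] dS [-0.5 -3.4 -3.5 -3.3 -3.  -3.  -2.9 -2.9  0.   0. ]
[0, 0, 0, 0, 0] [-0.076 -0.11  -0.128 -0.169 -0.178 -0.183 -0.202 -0.192] end [-0.192  0.178  0.315  0.743] maxx 0.203
[0, 0, -0.004, 0, 0] [-0.076 -0.11  -0.129 -0.171 -0.183 -0.19  -0.213 -0.21 ] end [-0.21   0.133  0.298  0.779] maxx 0.216
[0, 0, 0.003, 0, 0] [-0.076 -0.11  -0.127 -0.166 -0.174 -0.178 -0.194 -0.181] end [-0.181  0.202  0.325  0.692] maxx 0.194
[0, 0, 0, -0.003, 0] [-0.076 -0.111 -0.129 -0.171 -0.182 -0.188 -0.21  -0.205] end [-0.205  0.146  0.301  0.81 ] maxx 0.212
[0, 0, 0, 0.003, 0] [-0.076 -0.109 -0.127 -0.166 -0.174 -0.177 -0.193 -0.179] end [-0.179  0.21   0.327  0.663] maxx 0.193
[-0.5, 0, 0, 0, 0] [-0.076 -0.112 -0.129 -0.172 -0.188 -0.192 -0.219 -0.224] end [-0.224  0.101  0.242  0.922] maxx 0.227
[0, 0.03, 0, 0, 0] [-0.076 -0.11  -0.13  -0.169 -0.183 -0.187 -0.206 -0.202] end [-0.202  0.144  0.288  0.506] maxx 0.208
[0, 0, 0, 0, 0.03] [-0.077 -0.125 -0.148 -0.198 -0.237 -0.259 -0.305 -0.368] end [-0.368 -0.414  0.141 -0.935] maxx 0.368
```

```bash
cat > e2.py <<'E'
import dyn; from dyn import *; import itertools
P=np.load('P.npy');dyn.WALL=False
tk=np.arange(6)/12;ts=np.arange(.01,.41,.01)
def imp(Tr,Sr,lag,s0):
    Pq=P.copy();Pq[4]=lag
    T=-.1447+np.radians(np.r_[0,Tr]);S=np.r_[0,Sr]/100
    o=run(Pq,tk,T,S,ts,s0);i=np.argmax(o[:,0]<-.1238)
    return (0,.4) if o[i,0]>-.1238 else (o[i,1],ts[i])
R=[]
for r1 in (0,4,7):
 for S1 in (-4,-2.5,-1,0,1.5):
  for dr in (4,7):
   for dS in (-4,-3,-1.5,0,1.5):
    for dS3 in (-4,-2,0):
     Tr=[r1,r1+dr,r1+2*dr,r1+2*dr+4,r1+2*dr+4];Sr=[S1,S1+dS,S1+dS+dS3,S1+dS+1.6*dS3,S1+dS+2*dS3]
     q=[imp(Tr,Sr,l,[-.058,-.431,-.13,-.15]) for l in (.005,.03)]
     R.append((min(a[0] for a in q),Tr,Sr,np.round(q,3).tolist()))
R.sort(key=lambda a:-a[0])
for a in R[:8]:print(a)
print('hold',imp([0]*5,[0]*5,.01,[-.058,-.431,-.13,-.15]))
E
time python3 e2.py
```

```text
(np.float64(-0.2409806637559011), [0, 7, 14, 18, 18], [-2.5, -6.5, -10.5, -12.9, -14.5], [[-0.241, 0.25], [-0.151, 0.2]])
(np.float64(-0.24253339685602732), [0, 7, 14, 18, 18], [-2.5, -5.5, -9.5, -11.9, -13.5], [[-0.203, 0.21], [-0.243, 0.18]])
(np.float64(-0.2444953201328955), [4, 8, 12, 16, 16], [-1, -5, -9, -11.4, -13], [[-0.244, 0.25], [-0.201, 0.17]])
(np.float64(-0.25482782176769403), [7, 14, 21, 25, 25], [-1, -2.5, -6.5, -8.9, -10.5], [[-0.167, 0.24], [-0.255, 0.17]])
(np.float64(-0.25750961940977174), [4, 11, 18, 22, 22], [-1, -4, -8, -10.4, -12], [[-0.146, 0.25], [-0.258, 0.16]])
(np.float64(-0.25750961940977174), [4, 11, 18, 22, 22], [-1, -4, -6, -7.2, -8], [[-0.205, 0.21], [-0.258, 0.16]])
(np.float64(-0.26206586853356867), [7, 14, 21, 25, 25], [0, -3, -7, -9.4, -11], [[-0.248, 0.3], [-0.262, 0.15]])
(np.float64(-0.26206586853356867), [7, 14, 21, 25, 25], [0, -3, -5, -6.2, -7], [[-0.195, 0.24], [-0.262, 0.15]])
hold (np.float64(-0.6420646192981079), np.float64(0.13))
real	0m4.466s
user	0m1.925s
sys	0m0.195s
```

Request:
apply_moves(targets=[0, -1, 0, 4, 0, 0, 0, 0, -4, 0, 11, 0, 0, 0, 0, -7.5, 0, 17, 0, 0, 0, 0, -10.3, 0, 18, 0, 0, 0, 0, -12.3, 0, 17, 0, 0, 0, 0, -13.6, 0, 16, 0, 0, 0, 0, -14.4, 0, 15.5, 0, 0, 0, 0, -14.8, 0, 15.5, 0, 0, 0, 0, -15, 0, 15.5, 0, 0, 0, 0, -15, 0, 15.5, 0, 0, 0])

```text
time_s: 10.75
ee_pos: [0.326, -0.2447, 0.2514]
orientation: [0.759, 0.648, -0.041, -0.047]
wrist_force: [-0.0, 0.3, -7.0]
grip_width: 0.114
finger_force: 121.4
```

```bash
python3 -c "
from h import *
meas();meas()"
```

```text
t 10.75 n 18537 5267 res 0.0005 0.0004 rel tilt -0.0733 tool tilt 0.1245 A 0.0512 z0 -0.122 ROLLER x -0.1234 z 0.0299 F [-0.   0.3 -7. ] z [ 0.326  -0.2447  0.2514] 121.39914536310243
t 10.8 n 18483 5214 res 0.0005 0.0004 rel tilt -0.0816 tool tilt 0.1243 A 0.0427 z0 -0.1221 ROLLER x -0.1234 z 0.0299 F [ 0.6  0.3 -7.8] z [ 0.3265 -0.2448  0.2513] 121.3183489185758
```

```bash
cat > fit2.py <<'E'
import dyn; from dyn import *
def stat(P):
    K,c=P[0],P[3]; return [((K*(T+c)+3.92*x)/(K+.9)-A)/.003 for T,x,A in ((-.0025,.1239,.0552),(-.1457,.1237,-.0627),(.1244,-.1234,.047))]
def f(q): return np.r_[dyn.res(q),stat(q)]
b=min((least_squares(f,[K,D,.013,0,l],diff_step=.01) for K in (6.5,7.5) for D in (.03,.1) for l in (.01,.04)),key=lambda f:f.cost)
print(b.x.round(4),b.cost,b.fun.round(2));np.save('P.npy',b.x)
E
python3 fit2.py
cat > hop.py <<'E'
import sys,dyn; from dyn import *
P=np.load('P.npy')
PERT=[[0]*5,[0,0,-.003,0,0],[0,0,.003,0,0],[0,0,0,-.003,0],[0,0,0,.003,0],[-.5,0,0,0,0],[.5,0,0,0,0],[0,.03,0,0,0],[0,0,0,0,.02]]
def hop(s0,T0,xt,hold=2,sm=.04,H=.122,Sk=None,n=10,stay=None):
    tk=np.arange(11)/12;ts=[.3,.5,.7,.833,.883,.933];m=10-hold
    S_ex=np.zeros(11) if Sk is None else np.r_[0,Sk]
    def kn(q):
        T=T0+np.cumsum(np.r_[0,q,np.zeros(hold)]);return T,H*(T-T0)+S_ex
    def go(T,S,p): return run(P+np.array(p),np.r_[tk,1.2],np.r_[T,T[-1]],np.r_[S,S[-1]],ts,s0)
    def f(q):
        T,S=kn(q);r=[]
        for i,p in enumerate(PERT[:5]):
            e=go(T,S,p)[-1]; w=1 if i==0 else .4
            r+=[w*(e[0]-xt)/.003,w*e[1]/.01,w*(e[2]+.75*e[0])/.004,w*e[3]/.15]
        return np.array(r+list(np.diff(q,prepend=0,append=0)/sm))
    b=least_squares(f,np.zeros(m),bounds=(-.12*np.ones(m),.12*np.ones(m)),diff_step=2e-3,x_scale=.03)
    # restart from a push and brake seed
    sg=np.sign(xt-s0[0]); q1=sg*np.array([.03,.04,.03,-.01,-.04,-.06,-.03,0,0,0])[:m]
    b2=least_squares(f,q1,bounds=(-.12*np.ones(m),.12*np.ones(m)),diff_step=2e-3,x_scale=.03)
    b=min(b,b2,key=lambda r:r.cost);T,S=kn(b.x)
    rot=np.degrees(T-T0)[1:].round(1);sh=(100*S[1:]).round(2)
    print('cost',b.cost.round(1));print([v for a,c in zip(rot,sh) for v in (0,float(c),0,float(a),0,0,0)]);print('T',T.round(3))
    for p in PERT: o=go(np.r_[T0,T0+np.radians(rot)],np.r_[0,sh/100],p);print(p,o[:,0].round(3),'end',o[-1].round(3))
E
python3 -c "
from hop import *
hop([-.1234,0,.047,0],.1244,-.09)"
```

```text
[ 7.3672e+00  2.3200e-02  2.2700e-02  3.2000e-03 -1.2000e-03] 11.89826521525659 [ 0.18  0.24 -0.58 -0.39 -0.36 -0.36 -1.14 -0.91  0.06  0.07 -0.45  0.43
  0.12 -0.54  2.41  0.53 -1.04  1.39 -1.88  2.73]
cost 9.4
[0, 0.34, 0, 1.6, 0, 0, 0, 0, 0.68, 0, 3.2, 0, 0, 0, 0, 0.83, 0, 3.9, 0, 0, 0, 0, 1.01, 0, 4.8, 0, 0, 0, 0, 1.21, 0, 5.7, 0, 0, 0, 0, 1.09, 0, 5.1, 0, 0, 0, 0, 0.75, 0, 3.5, 0, 0, 0, 0, 0.01, 0, 0.0, 0, 0, 0, 0, 0.01, 0, 0.0, 0, 0, 0, 0, 0.01, 0, 0.0, 0, 0, 0]
T [0.124 0.153 0.181 0.193 0.208 0.223 0.214 0.186 0.125 0.125 0.125]
[0, 0, 0, 0, 0] [-0.124 -0.115 -0.101 -0.094 -0.093 -0.093] end [-0.093  0.001  0.068 -0.144]
[0, 0, -0.003, 0, 0] [-0.124 -0.114 -0.099 -0.09  -0.088 -0.086] end [-0.086  0.027  0.071 -0.124]
[0, 0, 0.003, 0, 0] [-0.124 -0.115 -0.104 -0.099 -0.098 -0.098] end [-0.098  0.     0.066 -0.159]
[0, 0, 0, -0.003, 0] [-0.124 -0.116 -0.105 -0.1   -0.1   -0.1  ] end [-0.1   -0.01   0.063 -0.194]
[0, 0, 0, 0.003, 0] [-0.124 -0.113 -0.097 -0.088 -0.085 -0.083] end [-0.083  0.04   0.074 -0.082]
[-0.5, 0, 0, 0, 0] [-0.124 -0.117 -0.108 -0.105 -0.105 -0.106] end [-0.106 -0.033  0.064 -0.26 ]
[0.5, 0, 0, 0, 0] [-0.124 -0.112 -0.094 -0.084 -0.081 -0.077] end [-0.077  0.067  0.079  0.027]
[0, 0.03, 0, 0, 0] [-0.124 -0.116 -0.104 -0.098 -0.097 -0.097] end [-0.097  0.     0.071 -0.113]
[0, 0, 0, 0, 0.02] [-0.124 -0.117 -0.105 -0.1   -0.099 -0.099] end [-0.099 -0.003  0.07  -0.122]
```

Request:
apply_moves(targets=[0, 0.34, 0, 1.6, 0, 0, 0, 0, 0.68, 0, 3.2, 0, 0, 0, 0, 0.83, 0, 3.9, 0, 0, 0, 0, 1.01, 0, 4.8, 0, 0, 0, 0, 1.17, 0, 5.5, 0, 0, 0, 0, 1.04, 0, 4.9, 0, 0, 0, 0, 0.68, 0, 3.2, 0, 0, 0, 0, -0.06, 0, -0.3, 0, 0, 0, 0, -0.06, 0, -0.3, 0, 0, 0, 0, -0.06, 0, -0.3, 0, 0, 0])

```text
time_s: 11.68
ee_pos: [0.3242, -0.2441, 0.2513]
orientation: [0.76, 0.647, -0.039, -0.046]
wrist_force: [0.0, -0.4, -8.2]
grip_width: 0.112
finger_force: 121.1
```

```bash
python3 -c "
from h import *
meas();meas()"
```

```text
t 11.68 n 16231 5131 res 0.0005 0.0004 rel tilt -0.0563 tool tilt 0.1206 A 0.0643 z0 -0.1218 ROLLER x -0.0904 z 0.0326 F [ 0.  -0.4 -8.2] z [ 0.3242 -0.2441  0.2513] 121.09153965488076
t 11.73 n 16222 4998 res 0.0005 0.0004 rel tilt -0.0538 tool tilt 0.1209 A 0.067 z0 -0.1218 ROLLER x -0.0901 z 0.0326 F [ 0.8 -0.5 -8.7] z [ 0.3248 -0.2443  0.2513] 121.30206439644098
```

```bash
python3 -c "
from hop import *
hop([-.090,0,.067,0.0],.1207,-.05)"
```

```text
cost 11.1
[0, 0.32, 0, 1.5, 0, 0, 0, 0, 0.7, 0, 3.3, 0, 0, 0, 0, 0.99, 0, 4.6, 0, 0, 0, 0, 0.74, 0, 3.5, 0, 0, 0, 0, 0.06, 0, 0.3, 0, 0, 0, 0, -0.56, 0, -2.6, 0, 0, 0, 0, -0.66, 0, -3.1, 0, 0, 0, 0, -0.72, 0, -3.4, 0, 0, 0, 0, -0.72, 0, -3.4, 0, 0, 0, 0, -0.72, 0, -3.4, 0, 0, 0]
T [0.121 0.147 0.178 0.202 0.182 0.125 0.075 0.067 0.062 0.062 0.062]
[0, 0, 0, 0, 0] [-0.084 -0.066 -0.055 -0.054 -0.054 -0.054] end [-0.054 -0.     0.035  0.041]
[0, 0, -0.003, 0, 0] [-0.083 -0.063 -0.048 -0.043 -0.041 -0.039] end [-0.039  0.033  0.042  0.054]
[0, 0, 0.003, 0, 0] [-0.085 -0.069 -0.062 -0.062 -0.062 -0.062] end [-0.062 -0.001  0.031  0.053]
[0, 0, 0, -0.003, 0] [-0.084 -0.067 -0.058 -0.057 -0.057 -0.057] end [-0.057 -0.     0.029  0.045]
[0, 0, 0, 0.003, 0] [-0.083 -0.064 -0.05  -0.046 -0.045 -0.043] end [-0.043  0.019  0.043  0.052]
[-0.5, 0, 0, 0, 0] [-0.084 -0.067 -0.059 -0.058 -0.058 -0.058] end [-0.058  0.     0.028  0.028]
[0.5, 0, 0, 0, 0] [-0.083 -0.064 -0.05  -0.045 -0.043 -0.042] end [-0.042  0.016  0.044 -0.004]
[0, 0.03, 0, 0, 0] [-0.084 -0.066 -0.055 -0.053 -0.053 -0.053] end [-0.053  0.     0.034  0.03 ]
[0, 0, 0, 0, 0.02] [-0.086 -0.07  -0.06  -0.059 -0.059 -0.059] end [-0.059 -0.001  0.032  0.044]
```

Request:
apply_moves(targets=[0, 0.32, 0, 1.5, 0, 0, 0, 0, 0.7, 0, 3.3, 0, 0, 0, 0, 0.99, 0, 4.6, 0, 0, 0, 0, 0.74, 0, 3.5, 0, 0, 0, 0, 0.06, 0, 0.3, 0, 0, 0, 0, -0.56, 0, -2.6, 0, 0, 0, 0, -0.66, 0, -3.1, 0, 0, 0, 0, -0.72, 0, -3.4, 0, 0, 0, 0, -0.72, 0, -3.4, 0, 0, 0, 0, -0.72, 0, -3.4, 0, 0, 0])

```text
time_s: 12.62
ee_pos: [0.3184, -0.2434, 0.2519]
orientation: [0.76, 0.649, -0.02, -0.023]
wrist_force: [1.2, 0.2, -8.3]
grip_width: 0.111
finger_force: 121.7
```

```bash
python3 -c "
from h import *
meas();meas()"
```

```text
t 12.62 n 17270 5937 res 0.0005 0.0004 rel tilt -0.0335 tool tilt 0.0615 A 0.028 z0 -0.1217 ROLLER x -0.0464 z 0.0349 F [ 1.2  0.2 -8.3] z [ 0.3184 -0.2434  0.2519] 121.72200009226799
t 12.67 n 17344 5936 res 0.0005 0.0004 rel tilt -0.0335 tool tilt 0.0617 A 0.0282 z0 -0.1217 ROLLER x -0.0458 z 0.0349 F [ 1.3  0.5 -7.6] z [ 0.3185 -0.2433  0.2519] 121.72784261405468
```

```bash
python3 -c "
import hop
hop.P[3]=-.004
hop.hop([-.0456,0.003,.0282,0.0],.0617,-.001)"
```

```text
cost 11.6
[0, 0.59, 0, 2.8, 0, 0, 0, 0, 0.68, 0, 3.2, 0, 0, 0, 0, 0.76, 0, 3.6, 0, 0, 0, 0, 0.54, 0, 2.5, 0, 0, 0, 0, 0.13, 0, 0.6, 0, 0, 0, 0, -0.3, 0, -1.4, 0, 0, 0, 0, -0.61, 0, -2.9, 0, 0, 0, 0, -0.75, 0, -3.5, 0, 0, 0, 0, -0.75, 0, -3.5, 0, 0, 0, 0, -0.75, 0, -3.5, 0, 0, 0]
T [0.062 0.11  0.118 0.124 0.106 0.073 0.037 0.012 0.    0.    0.   ]
[0, 0, 0, 0, 0] [-0.036 -0.019 -0.006 -0.004 -0.004 -0.004] end [-0.004 -0.002 -0.001  0.001]
[0, 0, -0.003, 0, 0] [-0.036 -0.017 -0.     0.006  0.008  0.011] end [0.011 0.035 0.005 0.022]
[0, 0, 0.003, 0, 0] [-0.037 -0.022 -0.013 -0.013 -0.013 -0.014] end [-0.014 -0.005 -0.006  0.004]
[0, 0, 0, -0.003, 0] [-0.037 -0.02  -0.01  -0.009 -0.009 -0.01 ] end [-0.01  -0.003 -0.007  0.032]
[0, 0, 0, 0.003, 0] [-0.036 -0.017 -0.001  0.004  0.007  0.008] end [ 0.008  0.024  0.007 -0.011]
[-0.5, 0, 0, 0, 0] [-0.037 -0.02  -0.009 -0.008 -0.008 -0.008] end [-0.008 -0.    -0.006  0.078]
[0.5, 0, 0, 0, 0] [-0.036 -0.019 -0.004 -0.     0.001  0.001] end [ 0.001  0.    -0.001 -0.077]
[0, 0.03, 0, 0, 0] [-0.036 -0.019 -0.006 -0.003 -0.003 -0.003] end [-0.003  0.    -0.003  0.007]
[0, 0, 0, 0, 0.02] [-0.04  -0.027 -0.019 -0.019 -0.019 -0.019] end [-0.019 -0.004 -0.011  0.009]
```

Request:
apply_moves(targets=[0, 0.59, 0, 2.8, 0, 0, 0, 0, 0.68, 0, 3.2, 0, 0, 0, 0, 0.76, 0, 3.6, 0, 0, 0, 0, 0.54, 0, 2.5, 0, 0, 0, 0, 0.13, 0, 0.6, 0, 0, 0, 0, -0.3, 0, -1.4, 0, 0, 0, 0, -0.61, 0, -2.9, 0, 0, 0, 0, -0.75, 0, -3.5, 0, 0, 0, 0, -0.75, 0, -3.5, 0, 0, 0, 0, -0.75, 0, -3.5, 0, 0, 0])

```text
time_s: 13.55
ee_pos: [0.3104, -0.2421, 0.2526]
orientation: [0.761, 0.649, -0.0, 0.0]
wrist_force: [-0.7, -0.6, -8.0]
grip_width: 0.11
finger_force: 121.8
```

```bash
python3 -c "
from h import *
meas();meas()"
```

```text
t 13.55 n 19776 3751 res 0.0005 0.0004 rel tilt 0.0068 tool tilt -0.0003 A 0.0066 z0 -0.1215 ROLLER x 0.0132 z 0.0354 F [-0.7 -0.6 -8. ] z [ 0.3104 -0.2421  0.2526] 121.83494925498962
t 13.6 n 19521 3679 res 0.0005 0.0004 rel tilt 0.0069 tool tilt -0.0001 A 0.0068 z0 -0.1216 ROLLER x 0.0159 z 0.0354 F [ 0.1 -0.5 -7.8] z [ 0.3107 -0.2422  0.2525] 121.83317229151726
```

```bash
python3 -c "
import hop
hop.P[3]=-.001; hop.P[2]=.018
for h in (1,3): hop.hop([.0187,0.055,.0075,0.03],-.0002,.004,hold=h)"
```

```text
cost 7.6
[0, -0.38, 0, -1.8, 0, 0, 0, 0, -0.86, 0, -4.0, 0, 0, 0, 0, -1.27, 0, -6.0, 0, 0, 0, 0, -1.24, 0, -5.8, 0, 0, 0, 0, -0.77, 0, -3.6, 0, 0, 0, 0, -0.1, 0, -0.5, 0, 0, 0, 0, 0.16, 0, 0.8, 0, 0, 0, 0, 0.06, 0, 0.3, 0, 0, 0, 0, -0.06, 0, -0.3, 0, 0, 0, 0, -0.06, 0, -0.3, 0, 0, 0]
T [-0.    -0.031 -0.071 -0.105 -0.102 -0.063 -0.008  0.013  0.005 -0.005
 -0.005]
[0, 0, 0, 0, 0] [0.026 0.015 0.009 0.009 0.009 0.009] end [ 0.009  0.    -0.001 -0.02 ]
[0, 0, -0.003, 0, 0] [0.027 0.016 0.01  0.01  0.01  0.01 ] end [ 0.01   0.    -0.001 -0.021]
[0, 0, 0.003, 0, 0] [0.025 0.014 0.009 0.009 0.009 0.009] end [ 0.009  0.    -0.001 -0.019]
[0, 0, 0, -0.003, 0] [ 0.025  0.012  0.003 -0.    -0.001 -0.001] end [-0.001 -0.008 -0.009  0.007]
[0, 0, 0, 0.003, 0] [0.027 0.017 0.015 0.016 0.016 0.016] end [ 0.016  0.     0.005 -0.044]
[-0.5, 0, 0, 0, 0] [0.027 0.016 0.012 0.012 0.012 0.012] end [ 0.012  0.     0.001 -0.034]
[0.5, 0, 0, 0, 0] [0.026 0.014 0.007 0.006 0.006 0.006] end [ 0.006  0.    -0.002 -0.002]
[0, 0.03, 0, 0, 0] [0.026 0.015 0.01  0.01  0.01  0.01 ] end [ 0.01   0.     0.    -0.01
[... 587 characters left out ...]
7 0.005 0.005 0.005] end [ 0.005  0.001 -0.003 -0.03 ]
[0, 0, 0.003, 0, 0] [0.025 0.013 0.007 0.006 0.006 0.006] end [ 0.006  0.    -0.002 -0.03 ]
[0, 0, 0, -0.003, 0] [ 0.024  0.011 -0.    -0.005 -0.007 -0.009] end [-0.009 -0.033 -0.012 -0.019]
[0, 0, 0, 0.003, 0] [0.026 0.016 0.012 0.013 0.013 0.013] end [ 0.013  0.002  0.004 -0.062]
[-0.5, 0, 0, 0, 0] [0.026 0.015 0.009 0.008 0.008 0.008] end [ 0.008  0.     0.    -0.069]
[0.5, 0, 0, 0, 0] [0.025 0.013 0.004 0.002 0.001 0.001] end [ 0.001 -0.001 -0.005  0.014]
[0, 0.03, 0, 0, 0] [0.026 0.015 0.008 0.007 0.007 0.007] end [ 0.007  0.    -0.    -0.026]
[0, 0, 0, 0, 0.02] [0.03  0.022 0.02  0.021 0.022 0.022] end [ 0.022  0.011  0.007 -0.028]
```

Request:
apply_moves(targets=[0, -0.42, 0, -2.0, 0, 0, 0, 0, -0.87, 0, -4.1, 0, 0, 0, 0, -1.25, 0, -5.9, 0, 0, 0, 0, -1.2, 0, -5.6, 0, 0, 0, 0, -0.69, 0, -3.3, 0, 0, 0, 0, -0.19, 0, -0.9, 0, 0, 0, 0, -0.02, 0, -0.1, 0, 0, 0, 0, -0.02, 0, -0.1, 0, 0, 0, 0, -0.02, 0, -0.1, 0, 0, 0, 0, -0.02, 0, -0.1, 0, 0, 0])

```text
time_s: 14.48
ee_pos: [0.3102, -0.2416, 0.252]
orientation: [0.761, 0.649, 0.001, 0.0]
wrist_force: [-0.5, -0.3, -8.3]
grip_width: 0.111
finger_force: 121.7
```

```bash
python3 -c "
from h import *
meas();meas()"
```

```text
t 14.48 n 18439 5102 res 0.0005 0.0004 rel tilt 0.0197 tool tilt -0.0013 A 0.0185 z0 -0.1215 ROLLER x 0.0343 z 0.0351 F [-0.5 -0.3 -8.3] z [ 0.3102 -0.2416  0.252 ] 121.6833446547389
t 14.53 n 18205 5277 res 0.0005 0.0004 rel tilt 0.0211 tool tilt -0.0015 A 0.0196 z0 -0.1216 ROLLER x 0.0375 z 0.0351 F [ 0.4  0.4 -8.8] z [ 0.3101 -0.2417  0.2521] 121.69063657522202
```

```bash
python3 -c "
import hop
hop.P[3]=.003; hop.P[2]=.017; hop.P[4]=.012
for xt,h in ((.038,3),(.03,2)): hop.hop([.041,0.078,.022,0.03],-.0017,xt,hold=h)"
```

```text
cost 10.7
[0, -0.63, 0, -3.0, 0, 0, 0, 0, -1.41, 0, -6.6, 0, 0, 0, 0, -2.09, 0, -9.8, 0, 0, 0, 0, -2.27, 0, -10.7, 0, 0, 0, 0, -1.81, 0, -8.5, 0, 0, 0, 0, -1.25, 0, -5.9, 0, 0, 0, 0, -0.67, 0, -3.2, 0, 0, 0, 0, -0.67, 0, -3.2, 0, 0, 0, 0, -0.67, 0, -3.2, 0, 0, 0, 0, -0.67, 0, -3.2, 0, 0, 0]
T [-0.002 -0.053 -0.117 -0.173 -0.188 -0.15  -0.104 -0.057 -0.057 -0.057
 -0.057]
[0, 0, 0, 0, 0] [0.064 0.056 0.044 0.041 0.04  0.039] end [ 0.039 -0.006 -0.031 -0.003]
[0, 0, -0.003, 0, 0] [0.065 0.058 0.047 0.044 0.043 0.043] end [ 0.043 -0.001 -0.029 -0.003]
[0, 0, 0.003, 0, 0] [0.063 0.054 0.042 0.038 0.037 0.037] end [ 0.037 -0.007 -0.032 -0.001]
[0, 0, 0, -0.003, 0] [0.063 0.053 0.039 0.031 0.029 0.026] end [ 0.026 -0.047 -0.04   0.002]
[0, 0, 0, 0.003, 0] [0.065 0.058 0.05  0.049 0.049 0.049] end [ 0.049  0.    -0.022 -0.022]
[-0.5, 0, 0, 0, 0] [0.065 0.058 0.049 0.048 0.048 0.048] end [ 0.048  0.    -0.023 -0.016]
[0.5, 0, 0, 0, 0] [0.063 0.054 0.04  0.033 0.031 0.029] end [ 0.029 -0.035 -0.036  0.021]
[0, 0.03, 0, 0, 0] [0.065 0.057 0.047 0.044 0.044 0.044] end [ 0.044  0.    -0.027  0.0
[... 587 characters left out ...]
3 0.041 0.037 0.036 0.036] end [ 0.036  0.002 -0.019  0.021]
[0, 0, 0.003, 0, 0] [0.06  0.05  0.037 0.033 0.032 0.031] end [ 0.031 -0.    -0.022  0.024]
[0, 0, 0, -0.003, 0] [0.06  0.049 0.032 0.025 0.022 0.02 ] end [ 0.02  -0.042 -0.031  0.028]
[0, 0, 0, 0.003, 0] [0.062 0.054 0.044 0.043 0.043 0.044] end [ 0.044  0.008 -0.012  0.003]
[-0.5, 0, 0, 0, 0] [0.062 0.054 0.044 0.043 0.043 0.043] end [ 0.043  0.005 -0.013 -0.006]
[0.5, 0, 0, 0, 0] [0.06  0.05  0.034 0.027 0.025 0.023] end [ 0.023 -0.024 -0.026  0.075]
[0, 0.03, 0, 0, 0] [0.061 0.053 0.041 0.038 0.038 0.038] end [ 0.038  0.004 -0.017  0.024]
[0, 0, 0, 0, 0.02] [0.065 0.06  0.052 0.052 0.052 0.052] end [ 0.052  0.012 -0.011 -0.009]
```

Request:
apply_moves(targets=[0, -0.63, 0, -3.0, 0, 0, 0, 0, -1.41, 0, -6.6, 0, 0, 0, 0, -2.09, 0, -9.8, 0, 0, 0, 0, -2.27, 0, -10.7, 0, 0, 0, 0, -1.81, 0, -8.5, 0, 0, 0, 0, -1.25, 0, -5.9, 0, 0, 0, 0, -0.72, 0, -3.4, 0, 0, 0, 0, -0.72, 0, -3.4, 0, 0, 0, 0, -0.72, 0, -3.4, 0, 0, 0, 0, -0.72, 0, -3.4, 0, 0, 0])

```text
time_s: 15.42
ee_pos: [0.303, -0.2405, 0.252]
orientation: [0.76, 0.649, 0.02, 0.023]
wrist_force: [-0.6, -0.5, -8.0]
grip_width: 0.11
finger_force: 121.7
```

```bash
python3 -c "
from h import *
meas();meas()"
```

```text
t 15.42 n 18236 5110 res 0.0005 0.0004 rel tilt 0.0293 tool tilt -0.0611 A -0.0317 z0 -0.1215 ROLLER x 0.0369 z 0.0351 F [-0.6 -0.5 -8. ] z [ 0.303  -0.2405  0.252 ] 121.70168571174145
t 15.47 n 18286 5099 res 0.0005 0.0004 rel tilt 0.0314 tool tilt -0.061 A -0.0296 z0 -0.1216 ROLLER x 0.0362 z 0.0351 F [ 0.1  0.9 -7.8] z [ 0.3028 -0.2405  0.252 ] 121.70303598046303
```

```bash
python3 -c "
import hop
hop.P[3]=-.001; hop.P[2]=.017; hop.P[4]=.012
print('check previous hop');o=hop.run(hop.P,np.arange(11)/12,.0617+np.radians(np.r_[0,2.8,3.2,3.6,2.5,.6,-1.4,-2.9,-3.5,-3.5,-3.5]),.122*np.radians(np.r_[0,2.8,3.2,3.6,2.5,.6,-1.4,-2.9,-3.5,-3.5,-3.5]),[.833,.883],[-.0456,.003,.0282,0]) if 0 else None
import numpy as np
r=np.radians(np.r_[0,2.8,3.2,3.6,2.5,.6,-1.4,-2.9,-3.5,-3.5,-3.5,-3.5])
for c in (-.004,0,.003):
  for fr in (.013,.017,.02):
    q=hop.P.copy();q[3]=c;q[2]=fr;print(c,fr,hop.run(q,np.r_[np.arange(11)/12,1],.0617+r,.122*r,[.833,.883],[-.0456,.003,.0282,0])[:,:3].round(3).tolist())
hop.P[3]=.004
hop.hop([.0356,-.004,-.030,0.0],-.061,.002,hold=3)"
```

```text
check previous hop
-0.004 0.013 [[0.011, 0.076, 0.0], [0.015, 0.077, 0.005]]
-0.004 0.017 [[-0.001, 0.032, -0.005], [0.0, 0.026, -0.002]]
-0.004 0.02 [[-0.011, 0.0, -0.01], [-0.011, -0.0, -0.007]]
0 0.013 [[0.02, 0.116, 0.009], [0.026, 0.118, 0.015]]
0 0.017 [[0.007, 0.068, 0.003], [0.011, 0.063, 0.008]]
0 0.02 [[-0.004, 0.03, -0.003], [-0.002, 0.018, 0.002]]
0.003 0.013 [[0.029, 0.15, 0.016], [0.037, 0.155, 0.024]]
0.003 0.017 [[0.015, 0.099, 0.009], [0.02, 0.096, 0.016]]
0.003 0.02 [[0.003, 0.058, 0.004], [0.006, 0.048, 0.01]]
cost 10.3
[0, -0.15, 0, -0.7, 0, 0, 0, 0, -0.62, 0, -2.9, 0, 0, 0, 0, -0.73, 0, -3.4, 0, 0, 0, 0, -0.44, 0, -2.1, 0, 0, 0, 0, 0.19, 0, 0.9, 0, 0, 0, 0, 0.66, 0, 3.1, 0, 0, 0, 0, 0.69, 0, 3.2, 0, 0, 0, 0, 0.69, 0, 3.2, 0, 0, 0, 0, 0.69, 0, 3.2, 0, 0, 0, 0, 0.69, 0, 3.2, 0, 0, 0]
T [-0.061 -0.073 -0.112 -0.121 -0.097 -0.045 -0.007 -0.005 -0.005 -0.005
 -0.005]
[0, 0, 0, 0, 0] [0.03  0.016 0.007 0.005 0.005 0.005] end [ 0.005  0.    -0.     0.035]
[0, 0, -0.003, 0, 0] [ 0.03   0.014  0.002 -0.003 -0.005 -0.006] end [-0.006 -0.024 -0.005  0.019]
[0, 0, 0.003, 0, 0] [0.031 0.017 0.011 0.011 0.011 0.011] end [0.011 0.003 0.003 0.033]
[0, 0, 0, -0.003, 0] [ 0.03   0.013  0.    -0.005 -0.008 -0.009] end [-0.009 -0.031 -0.01   0.044]
[0, 0, 0, 0.003, 0] [0.031 0.017 0.011 0.011 0.011 0.011] end [0.011 0.002 0.005 0.002]
[-0.5, 0, 0, 0, 0] [0.031 0.017 0.009 0.009 0.009 0.009] end [0.009 0.001 0.002 0.002]
[0.5, 0, 0, 0, 0] [ 0.03   0.014  0.003 -0.001 -0.001 -0.002] end [-0.002 -0.005 -0.002  0.046]
[0, 0.03, 0, 0, 0] [0.03  0.015 0.005 0.002 0.002 0.001] end [ 0.001  0.    -0.001 -0.   ]
[0, 0, 0, 0, 0.02] [0.031 0.016 0.005 0.001 0.001 0.   ] end [ 0.    -0.003 -0.002  0.02 ]
```

Request:
apply_moves(targets=[0, -0.15, 0, -0.7, 0, 0, 0, 0, -0.62, 0, -2.9, 0, 0, 0, 0, -0.73, 0, -3.4, 0, 0, 0, 0, -0.44, 0, -2.1, 0, 0, 0, 0, 0.19, 0, 0.9, 0, 0, 0, 0, 0.66, 0, 3.1, 0, 0, 0, 0, 0.69, 0, 3.2, 0, 0, 0, 0, 0.69, 0, 3.2, 0, 0, 0, 0, 0.69, 0, 3.2, 0, 0, 0, 0, 0.69, 0, 3.2, 0, 0, 0])

```text
time_s: 16.35
ee_pos: [0.3098, -0.2416, 0.2525]
orientation: [0.761, 0.649, 0.002, 0.002]
wrist_force: [0.7, 1.1, -8.1]
grip_width: 0.112
finger_force: 121.8
```

```bash
python3 -c "
from h import *
meas();meas()"
```

```text
t 16.35 n 19495 3276 res 0.0005 0.0004 rel tilt -0.0041 tool tilt -0.0053 A -0.0093 z0 -0.1215 ROLLER x -0.0182 z 0.0355 F [ 0.7  1.1 -8.1] z [ 0.3098 -0.2416  0.2525] 121.82572938501835
t 16.4 n 19466 3658 res 0.0005 0.0004 rel tilt -0.0061 tool tilt -0.0055 A -0.0115 z0 -0.1215 ROLLER x -0.0218 z 0.0354 F [-1.1 -1.1 -8.9] z [ 0.3097 -0.2417  0.2526] 121.82743454352021
```

```bash
cat > fit3.py <<'E'
import dyn; from dyn import *
data=[([-.1234,0,.047,0],.1244,[1.6,3.2,3.9,4.8,5.5,4.9,3.2,-.3,-.3,-.3],[-.0904,-.0901],[.0643,.067]),
([-.090,.003,.067,0],.1207,[1.5,3.3,4.6,3.5,.3,-2.6,-3.1,-3.4,-3.4,-3.4],[-.0464,-.0458],[.028,.0282]),
([-.0456,.003,.0282,0],.0617,[2.8,3.2,3.6,2.5,.6,-1.4,-2.9,-3.5,-3.5,-3.5],[.0132,.0159],[.0066,.0068]),
([.0187,.055,.0075,.02],-.0002,[-2,-4.1,-5.9,-5.6,-3.3,-.9,-.1,-.1,-.1,-.1],[.0343,.0375],[.0185,.0196]),
([.041,.078,.022,.03],-.0017,[-3,-6.6,-9.8,-10.7,-8.5,-5.9,-3.4,-3.4,-3.4,-3.4],[.0369,.0362],[-.0317,-.0296]),
([.0356,-.004,-.030,0],-.061,[-.7,-2.9,-3.4,-2.1,.9,3.1,3.2,3.2,3.2,3.2],[-.0182,-.0218],[-.0093,-.0115])]
tk=np.r_[np.arange(11)/12,1.2]
def f(P):
    e=[]
    for s0,T0,r,ox,oA in data:
        T=T0+np.radians(np.r_[0,r,r[-1]]);o=run(P,tk,T,.122*(T-T0),[.833,.883],s0)
        e+=list((o[:,0]-ox)/.006)+list((o[:,2]-oA)/.004)+[((o[1,0]-o[0,0])-(ox[1]-ox[0]))/.0015]
    return np.r_[e,(np.array(P)-[7,.05,.013,0,.015])/[1.5,.05,.003,.004,.02]]
if __name__=='__main__':
    b=min((least_squares(f,[K,D,fr,0,l],diff_step=.02) for K in (6,7.5) for D in (.03,.15) for fr in (.012,.017) for l in (.01,.03)),key=lambda f:f.cost)
    print(b.x.round(4),b.cost);print(b.fun[:-5].reshape(-1,5).round(1));np.save('P.npy',b.x)
E
python3 fit3.py; python3 -c "
import hop
for xt,h in ((-.025,3),): hop.hop([-.0257,-.08,-.0128,-.03],-.0054,xt,hold=h)"
```

```text
[ 6.9857e+00  1.3800e-02  1.3900e-02 -1.0000e-04  1.5500e-02] 15.041441188755275
[[-1.8 -1.7 -0.7  0.5  0.3]
 [ 0.7  0.9  1.6  1.6  0.9]
 [-0.2  0.1 -0.8  0.7  1.2]
 [-1.  -1.2 -1.3 -1.3 -1. ]
 [ 1.   0.9  0.  -0.9 -0.3]
 [ 1.   1.  -0.1 -1.  -0.1]]
cost 12.6
[0, 0.81, 0, 3.8, 0, 0, 0, 0, 1.47, 0, 6.9, 0, 0, 0, 0, 1.68, 0, 7.9, 0, 0, 0, 0, 1.65, 0, 7.7, 0, 0, 0, 0, 1.12, 0, 5.3, 0, 0, 0, 0, 0.96, 0, 4.5, 0, 0, 0, 0, 0.54, 0, 2.5, 0, 0, 0, 0, 0.54, 0, 2.5, 0, 0, 0, 0, 0.54, 0, 2.5, 0, 0, 0, 0, 0.54, 0, 2.5, 0, 0, 0]
T [-0.005  0.061  0.115  0.132  0.13   0.086  0.073  0.039  0.039  0.039
  0.039]
[0, 0, 0, 0, 0] [-0.045 -0.037 -0.03  -0.027 -0.027 -0.027] end [-0.027  0.009  0.016  0.07 ]
[0, 0, -0.003, 0, 0] [-0.046 -0.04  -0.033 -0.031 -0.031 -0.031] end [-0.031  0.009  0.014  0.067]
[0, 0, 0.003, 0, 0] [-0.044 -0.036 -0.028 -0.025 -0.025 -0.024] end [-0.024  0.009  0.018  0.073]
[0, 0, 0, -0.003, 0] [-0.046 -0.04  -0.036 -0.036 -0.038 -0.038] end [-0.038 -0.003  0.006  0.074]
[0, 0, 0, 0.003, 0] [-0.044 -0.035 -0.025 -0.019 -0.017 -0.015] end [-0.015  0.047  0.027  0.072]
[-0.5, 0, 0, 0, 0] [-0.046 -0.04  -0.035 -0.034 -0.034 -0.035] end [-0.035 -0.004  0.009 -0.028]
[0.5, 0, 0, 0, 0] [-0.044 -0.036 -0.026 -0.022 -0.02  -0.019] end [-0.019  0.036  0.024  0.108]
[0, 0.03, 0, 0, 0] [-0.046 -0.039 -0.032 -0.03  -0.03  -0.03 ] end [-0.03   0.     0.017  0.005]
[0, 0, 0, 0, 0.02] [-0.048 -0.044 -0.041 -0.042 -0.044 -0.045] end [-0.045 -0.017  0.007  0.011]
```

Request:
apply_moves(targets=[0, 0.81, 0, 3.8, 0, 0, 0, 0, 1.47, 0, 6.9, 0, 0, 0, 0, 1.68, 0, 7.9, 0, 0, 0, 0, 1.65, 0, 7.7, 0, 0, 0, 0, 1.12, 0, 5.3, 0, 0, 0, 0, 0.96, 0, 4.5, 0, 0, 0, 0, 0.54, 0, 2.5, 0, 0, 0, 0, 0.54, 0, 2.5, 0, 0, 0, 0, 0.54, 0, 2.5, 0, 0, 0, 0, 0.54, 0, 2.5, 0, 0, 0])

```text
time_s: 17.28
ee_pos: [0.3153, -0.2429, 0.253]
orientation: [0.761, 0.649, -0.013, -0.014]
wrist_force: [0.0, -0.1, -8.2]
grip_width: 0.112
finger_force: 121.8
```

```bash
python3 -c "
from h import *
meas();meas()"
```

```text
t 17.28 n 19672 3366 res 0.0005 0.0004 rel tilt -0.0106 tool tilt 0.0383 A 0.0277 z0 -0.1215 ROLLER x -0.0126 z 0.0355 F [ 0.  -0.1 -8.2] z [ 0.3153 -0.2429  0.253 ] 121.8040443956852
t 17.33 n 19735 3362 res 0.0005 0.0004 rel tilt -0.0107 tool tilt 0.0384 A 0.0277 z0 -0.1216 ROLLER x -0.0108 z 0.0355 F [-0.7 -0.4 -8.2] z [ 0.3156 -0.2429  0.253 ] 121.80402383208275
```

```bash
python3 -c "
import hop
for h in (4,): hop.hop([-.009,.039,.0278,0],.0384,.002,hold=h)"
```

```text
cost 1.0
[0, -0.27, 0, -1.3, 0, 0, 0, 0, -0.57, 0, -2.7, 0, 0, 0, 0, -0.78, 0, -3.7, 0, 0, 0, 0, -0.74, 0, -3.5, 0, 0, 0, 0, -0.56, 0, -2.6, 0, 0, 0, 0, -0.51, 0, -2.4, 0, 0, 0, 0, -0.51, 0, -2.4, 0, 0, 0, 0, -0.51, 0, -2.4, 0, 0, 0, 0, -0.51, 0, -2.4, 0, 0, 0, 0, -0.51, 0, -2.4, 0, 0, 0]
T [ 0.038  0.016 -0.008 -0.026 -0.022 -0.007 -0.004 -0.004 -0.004 -0.004
 -0.004]
[0, 0, 0, 0, 0] [0.002 0.002 0.002 0.002 0.002 0.002] end [ 0.002  0.    -0.002 -0.001]
[0, 0, -0.003, 0, 0] [0.003 0.003 0.003 0.003 0.003 0.003] end [ 0.003  0.    -0.001  0.   ]
[0, 0, 0.003, 0, 0] [0.001 0.    0.    0.    0.    0.   ] end [ 0.     0.    -0.003  0.   ]
[0, 0, 0, -0.003, 0] [0.001 0.    0.    0.    0.    0.   ] end [ 0.     0.    -0.006  0.042]
[0, 0, 0, 0.003, 0] [0.003 0.004 0.004 0.004 0.004 0.004] end [ 0.004  0.     0.002 -0.039]
[-0.5, 0, 0, 0, 0] [0.002 0.002 0.002 0.002 0.002 0.002] end [ 0.002  0.    -0.002  0.013]
[0.5, 0, 0, 0, 0] [0.002 0.002 0.002 0.002 0.002 0.002] end [ 0.002  0.    -0.003 -0.006]
[0, 0.03, 0, 0, 0] [0.002 0.002 0.002 0.002 0.002 0.002] end [ 0.002  0.    -0.002  0.004]
[0, 0, 0, 0, 0.02] [0.003 0.004 0.004 0.004 0.004 0.004] end [ 0.004  0.    -0.001 -0.009]
```

Very robust; run it.

Request:
apply_moves(targets=[0, -0.27, 0, -1.3, 0, 0, 0, 0, -0.57, 0, -2.7, 0, 0, 0, 0, -0.78, 0, -3.7, 0, 0, 0, 0, -0.74, 0, -3.5, 0, 0, 0, 0, -0.56, 0, -2.6, 0, 0, 0, 0, -0.49, 0, -2.3, 0, 0, 0, 0, -0.49, 0, -2.3, 0, 0, 0, 0, -0.49, 0, -2.3, 0, 0, 0, 0, -0.49, 0, -2.3, 0, 0, 0, 0, -0.49, 0, -2.3, 0, 0, 0])

```text
time_s: 18.22
ee_pos: [0.3107, -0.2419, 0.2528]
orientation: [0.761, 0.649, 0.001, 0.0]
wrist_force: [-1.2, -0.7, -7.3]
grip_width: 0.109
finger_force: 121.8
```

```bash
python3 -c "
from h import *
meas();meas();go([.507,.2385,.27],-9,-.003)"
```

```text
t 18.22 n 19950 3662 res 0.0005 0.0003 rel tilt 0.0022 tool tilt -0.0014 A 0.0008 z0 -0.1215 ROLLER x 0.0024 z 0.0355 F [-1.2 -0.7 -7.3] z [ 0.3107 -0.2419  0.2528] 121.8253643810749
t 18.27 n 19950 3610 res 0.0005 0.0003 rel tilt 0.0021 tool tilt -0.0015 A 0.0007 z0 -0.1215 ROLLER x 0.0024 z 0.0355 F [ 0.1  0.3 -8.5] z [ 0.3107 -0.2419  0.2528] 121.8260034173727
18.32 [ 0.3106 -0.2419  0.2529] w 0.114 shift [50.53 11.84 -1.69] rot [-0.08 -0.   -0.05] F [ 0.4  0.8 -7.4] [0.07 0.   0.01]
```

```bash
python3 -c "
import numpy as np
N=60;s=np.arange(N+1)/N;q=10*s**3-15*s**4+6*s**5
for k in range(6):
  D=(q[10*k+1:10*k+11]-q[10*k])[:,None]*[50.5,11.8,-1.7]
  print(k,[float(v) for a in D.round(2) for v in (*a,0,0,0,0)])" | sed 's/\.0\b//g'
```

```text
0 [0, 0, -0, 0, 0, 0, 0, 0.02, 0, -0, 0, 0, 0, 0, 0.06, 0.01, -0, 0, 0, 0, 0, 0.14, 0.03, -0, 0, 0, 0, 0, 0.26, 0.06, -0.01, 0, 0, 0, 0, 0.43, 0.1, -0.01, 0, 0, 0, 0, 0.67, 0.16, -0.02, 0, 0, 0, 0, 0.97, 0.23, -0.03, 0, 0, 0, 0, 1.34, 0.31, -0.05, 0, 0, 0, 0, 1.79, 0.42, -0.06, 0, 0, 0, 0]
1 [0.53, 0.12, -0.02, 0, 0, 0, 0, 1.13, 0.26, -0.04, 0, 0, 0, 0, 1.82, 0.43, -0.06, 0, 0, 0, 0, 2.59, 0.6, -0.09, 0, 0, 0, 0, 3.44, 0.8, -0.12, 0, 0, 0, 0, 4.36, 1.02, -0.15, 0, 0, 0, 0, 5.37, 1.25, -0.18, 0, 0, 0, 0, 6.44, 1.51, -0.22, 0, 0, 0, 0, 7.59, 1.77, -0.26, 0, 0, 0, 0, 8.81, 2.06, -0.3, 0, 0, 0, 0]
2 [1.28, 0.3, -0.04, 0, 0, 0, 0, 2.61, 0.61, -0.09, 0, 0, 0, 0, 4, 0.93, -0.13, 0, 0, 0, 0, 5.43, 1.27, -0.18, 0, 0, 0, 0, 6.91, 1.61, -0.23, 0, 0, 0, 0, 8.41, 1.97, -0.28, 0, 0, 0, 0, 9.95, 2.32, -0.33, 0, 0, 0, 0, 11.5, 2.69, -0.39, 0, 0, 0, 0, 13.07, 3.05, -0.44, 0, 0, 0, 0, 14.65, 3.42, -0.49, 0, 0, 0, 0]
3 [1.58, 0.37, -0.05, 0, 0, 0, 0, 3.15, 0.74, -0.11, 0, 0, 0, 0, 4.7, 1.1, -0.16, 0, 0, 0, 0, 6.24, 1.46, -0.21, 0, 0, 0, 0, 7.75, 1.81, -0.26, 0, 0, 0, 0, 9.22, 2.15, -0.31, 0, 0, 0, 0, 10.65, 2.49, -0.36, 0, 0, 0, 0, 12.04, 2.81, -0.41, 0, 0, 0, 0, 13.37, 3.13, -0.45, 0, 0, 0, 0, 14.65, 3.42, -0.49, 0, 0, 0, 0]
4 [1.21, 0.28, -0.04, 0, 0, 0, 0, 2.36, 0.55, -0.08, 0, 0, 0, 0, 3.44, 0.8, -0.12, 0, 0, 0, 0, 4.44, 1.04, -0.15, 0, 0, 0, 0, 5.37, 1.26, -0.18, 0, 0, 0, 0, 6.22, 1.45, -0.21, 0, 0, 0, 0, 6.99, 1.63, -0.24, 0, 0, 0, 0, 7.67, 1.79, -0.26, 0, 0, 0, 0, 8.28, 1.93, -0.28, 0, 0, 0, 0, 8.81, 2.06, -0.3, 0, 0, 0, 0]
5 [0.45, 0.1, -0.02, 0, 0, 0, 0, 0.82, 0.19, -0.03, 0, 0, 0, 0, 1.12, 0.26, -0.04, 0, 0, 0, 0, 1.36, 0.32, -0.05, 0, 0, 0, 0, 1.54, 0.36, -0.05, 0, 0, 0, 0, 1.66, 0.39, -0.06, 0, 0, 0, 0, 1.73, 0.41, -0.06, 0, 0, 0, 0, 1.77, 0.41, -0.06, 0, 0, 0, 0, 1.79, 0.42, -0.06, 0, 0, 0, 0, 1.79, 0.42, -0.06, 0, 0, 0, 0]
```

Request:
apply_moves(targets=[0, 0, 0, 0, 0, 0, 0, 0.02, 0, 0, 0, 0, 0, 0, 0.06, 0.01, 0, 0, 0, 0, 0, 0.14, 0.03, 0, 0, 0, 0, 0, 0.26, 0.06, -0.01, 0, 0, 0, 0, 0.43, 0.1, -0.01, 0, 0, 0, 0, 0.67, 0.16, -0.02, 0, 0, 0, 0, 0.97, 0.23, -0.03, 0, 0, 0, 0, 1.34, 0.31, -0.05, 0, 0, 0, 0, 1.79, 0.42, -0.06, 0, 0, 0, 0])

```text
time_s: 19.15
ee_pos: [0.3178, -0.2246, 0.2536]
orientation: [0.761, 0.649, 0.001, 0.001]
wrist_force: [-0.4, -0.3, -8.4]
grip_width: 0.11
finger_force: 121.8
```

Request:
apply_moves(targets=[0.53, 0.12, -0.02, 0, 0, 0, 0, 1.13, 0.26, -0.04, 0, 0, 0, 0, 1.82, 0.43, -0.06, 0, 0, 0, 0, 2.59, 0.6, -0.09, 0, 0, 0, 0, 3.44, 0.8, -0.12, 0, 0, 0, 0, 4.36, 1.02, -0.15, 0, 0, 0, 0, 5.37, 1.25, -0.18, 0, 0, 0, 0, 6.44, 1.51, -0.22, 0, 0, 0, 0, 7.59, 1.77, -0.26, 0, 0, 0, 0, 8.81, 2.06, -0.3, 0, 0, 0, 0])

```text
time_s: 19.98
ee_pos: [0.3521, -0.1401, 0.2566]
orientation: [0.761, 0.649, 0.001, 0.001]
wrist_force: [-0.3, 0.8, -8.1]
grip_width: 0.112
finger_force: 121.8
```

Request:
apply_moves(targets=[1.28, 0.3, -0.04, 0, 0, 0, 0, 2.61, 0.61, -0.09, 0, 0, 0, 0, 4, 0.93, -0.13, 0, 0, 0, 0, 5.43, 1.27, -0.18, 0, 0, 0, 0, 6.91, 1.61, -0.23, 0, 0, 0, 0, 8.41, 1.97, -0.28, 0, 0, 0, 0, 9.95, 2.32, -0.33, 0, 0, 0, 0, 11.5, 2.69, -0.39, 0, 0, 0, 0, 13.07, 3.05, -0.44, 0, 0, 0, 0, 14.65, 3.42, -0.49, 0, 0, 0, 0])

```text
time_s: 20.82
ee_pos: [0.4088, -0.0004, 0.2616]
orientation: [0.761, 0.649, 0.001, 0.001]
wrist_force: [0.4, 0.1, -8.6]
grip_width: 0.115
finger_force: 121.8
```

Request:
apply_moves(targets=[1.58, 0.37, -0.05, 0, 0, 0, 0, 3.15, 0.74, -0.11, 0, 0, 0, 0, 4.7, 1.1, -0.16, 0, 0, 0, 0, 6.24, 1.46, -0.21, 0, 0, 0, 0, 7.75, 1.81, -0.26, 0, 0, 0, 0, 9.22, 2.15, -0.31, 0, 0, 0, 0, 10.65, 2.49, -0.36, 0, 0, 0, 0, 12.04, 2.81, -0.41, 0, 0, 0, 0, 13.37, 3.13, -0.45, 0, 0, 0, 0, 14.65, 3.42, -0.49, 0, 0, 0, 0])

```text
time_s: 21.65
ee_pos: [0.4656, 0.1389, 0.2664]
orientation: [0.761, 0.649, 0.001, 0.001]
wrist_force: [-0.9, 0.3, -7.5]
grip_width: 0.11
finger_force: 121.8
```

Request:
apply_moves(targets=[1.21, 0.28, -0.04, 0, 0, 0, 0, 2.36, 0.55, -0.08, 0, 0, 0, 0, 3.44, 0.8, -0.12, 0, 0, 0, 0, 4.44, 1.04, -0.15, 0, 0, 0, 0, 5.37, 1.26, -0.18, 0, 0, 0, 0, 6.22, 1.45, -0.21, 0, 0, 0, 0, 6.99, 1.63, -0.24, 0, 0, 0, 0, 7.67, 1.79, -0.26, 0, 0, 0, 0, 8.28, 1.93, -0.28, 0, 0, 0, 0, 8.81, 2.06, -0.3, 0, 0, 0, 0])

```text
time_s: 22.48
ee_pos: [0.4999, 0.2216, 0.2695]
orientation: [0.761, 0.649, 0.0, 0.001]
wrist_force: [-0.6, 0.1, -8.1]
grip_width: 0.112
finger_force: 121.8
```

Request:
apply_moves(targets=[0.45, 0.1, -0.02, 0, 0, 0, 0, 0.82, 0.19, -0.03, 0, 0, 0, 0, 1.12, 0.26, -0.04, 0, 0, 0, 0, 1.36, 0.32, -0.05, 0, 0, 0, 0, 1.54, 0.36, -0.05, 0, 0, 0, 0, 1.66, 0.39, -0.06, 0, 0, 0, 0, 1.73, 0.41, -0.06, 0, 0, 0, 0, 1.77, 0.41, -0.06, 0, 0, 0, 0, 1.79, 0.42, -0.06, 0, 0, 0, 0, 1.79, 0.42, -0.06, 0, 0, 0, 0])

```text
time_s: 23.32
ee_pos: [0.5066, 0.238, 0.2701]
orientation: [0.761, 0.649, 0.001, 0.001]
wrist_force: [0.2, -0.3, -7.5]
grip_width: 0.117
finger_force: 121.8
```

```bash
python3 -c "
from h import *
meas('pics/w9.png');meas();p,d=snapshot('top');cv2.imwrite('pics/t9.png',p[:,:,::-1]);go([.507,.2385,.27],-9,-.002)"
```

```text
t 23.32 n 19803 3399 res 0.0004 0.0003 rel tilt 0.002 tool tilt -0.0017 A 0.0003 z0 -0.1216 ROLLER x 0.002 z 0.0356 F [ 0.2 -0.3 -7.5] z [0.5066 0.238  0.2701] 121.83332338929176
t 23.37 n 19787 3402 res 0.0005 0.0003 rel tilt 0.0021 tool tilt -0.0017 A 0.0003 z0 -0.1216 ROLLER x 0.002 z 0.0356 F [ 0.6 -0.1 -9. ] z [0.5066 0.238  0.2701] 121.83110699057579
23.47 [0.5066 0.238  0.2701] w 0.113 shift [0.05 0.03 0.01] rot [-0.01  0.   -0.06] F [ 0.4  0.  -7.6] [-0.02 -0.02 -0.02]
```

View pics/t9.png

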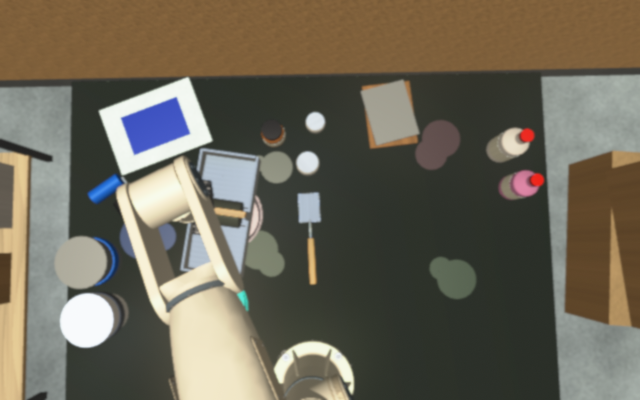

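The picture shows the tray at about (225,210), over the pinkish tub, with the tins, jar and knife where they were. The roller is at rest at x = 2 mm, so I'll hold for 5.8 s.

Request:
apply_moves(targets=[0, 0, 0, 0, 0, 0, 0, 0, 0, 0, 0, 0, 0, 0, 0, 0, 0, 0, 0, 0, 0, 0, 0, 0, 0, 0, 0, 0, 0, 0, 0, 0, 0, 0, 0, 0, 0, 0, 0, 0, 0, 0, 0, 0, 0, 0, 0, 0, 0, 0, 0, 0, 0, 0, 0, 0, 0, 0, 0, 0, 0, 0, 0, 0, 0, 0, 0, 0, 0, 0])

```text
time_s: 24.3
ee_pos: [0.5067, 0.2381, 0.2701]
orientation: [0.761, 0.649, 0.001, 0.001]
wrist_force: [-0.5, -0.1, -7.4]
grip_width: 0.113
finger_force: 121.8
```

Request:
apply_moves(targets=[0, 0, 0, 0, 0, 0, 0, 0, 0, 0, 0, 0, 0, 0, 0, 0, 0, 0, 0, 0, 0, 0, 0, 0, 0, 0, 0, 0, 0, 0, 0, 0, 0, 0, 0, 0, 0, 0, 0, 0, 0, 0, 0, 0, 0, 0, 0, 0, 0, 0, 0, 0, 0, 0, 0, 0, 0, 0, 0, 0, 0, 0, 0, 0, 0, 0, 0, 0, 0, 0])

```text
time_s: 25.13
ee_pos: [0.5067, 0.2381, 0.2701]
orientation: [0.761, 0.649, 0.001, 0.001]
wrist_force: [0.1, -0.1, -8.0]
grip_width: 0.118
finger_force: 121.8
```

Request:
apply_moves(targets=[0, 0, 0, 0, 0, 0, 0, 0, 0, 0, 0, 0, 0, 0, 0, 0, 0, 0, 0, 0, 0, 0, 0, 0, 0, 0, 0, 0, 0, 0, 0, 0, 0, 0, 0, 0, 0, 0, 0, 0, 0, 0, 0, 0, 0, 0, 0, 0, 0, 0, 0, 0, 0, 0, 0, 0, 0, 0, 0, 0, 0, 0, 0, 0, 0, 0, 0, 0, 0, 0])

```text
time_s: 25.97
ee_pos: [0.5067, 0.2381, 0.2701]
orientation: [0.761, 0.649, 0.001, 0.001]
wrist_force: [-0.3, 0.2, -7.3]
grip_width: 0.11
finger_force: 121.8
```

Request:
apply_moves(targets=[0, 0, 0, 0, 0, 0, 0, 0, 0, 0, 0, 0, 0, 0, 0, 0, 0, 0, 0, 0, 0, 0, 0, 0, 0, 0, 0, 0, 0, 0, 0, 0, 0, 0, 0, 0, 0, 0, 0, 0, 0, 0, 0, 0, 0, 0, 0, 0, 0, 0, 0, 0, 0, 0, 0, 0, 0, 0, 0, 0, 0, 0, 0, 0, 0, 0, 0, 0, 0, 0])

```text
time_s: 26.8
ee_pos: [0.5067, 0.2381, 0.2701]
orientation: [0.761, 0.649, 0.001, 0.001]
wrist_force: [-0.2, -0.6, -8.4]
grip_width: 0.111
finger_force: 121.8
```

Request:
apply_moves(targets=[0, 0, 0, 0, 0, 0, 0, 0, 0, 0, 0, 0, 0, 0, 0, 0, 0, 0, 0, 0, 0, 0, 0, 0, 0, 0, 0, 0, 0, 0, 0, 0, 0, 0, 0, 0, 0, 0, 0, 0, 0, 0, 0, 0, 0, 0, 0, 0, 0, 0, 0, 0, 0, 0, 0, 0, 0, 0, 0, 0, 0, 0, 0, 0, 0, 0, 0, 0, 0, 0])

```text
time_s: 27.63
ee_pos: [0.5067, 0.2381, 0.2702]
orientation: [0.761, 0.649, 0.001, 0.001]
wrist_force: [0.7, 1.0, -8.4]
grip_width: 0.112
finger_force: 121.8
```

Request:
apply_moves(targets=[0, 0, 0, 0, 0, 0, 0, 0, 0, 0, 0, 0, 0, 0, 0, 0, 0, 0, 0, 0, 0, 0, 0, 0, 0, 0, 0, 0, 0, 0, 0, 0, 0, 0, 0, 0, 0, 0, 0, 0, 0, 0, 0, 0, 0, 0, 0, 0, 0, 0, 0, 0, 0, 0, 0, 0, 0, 0, 0, 0, 0, 0, 0, 0, 0, 0, 0, 0, 0, 0])

```text
time_s: 28.47
ee_pos: [0.5067, 0.2381, 0.2702]
orientation: [0.761, 0.649, 0.001, 0.001]
wrist_force: [-0.3, -0.6, -7.7]
grip_width: 0.111
finger_force: 121.8
```

Request:
apply_moves(targets=[0, 0, 0, 0, 0, 0, 0, 0, 0, 0, 0, 0, 0, 0, 0, 0, 0, 0, 0, 0, 0, 0, 0, 0, 0, 0, 0, 0, 0, 0, 0, 0, 0, 0, 0, 0, 0, 0, 0, 0, 0, 0, 0, 0, 0, 0, 0, 0, 0, 0, 0, 0, 0, 0, 0, 0, 0, 0, 0, 0, 0, 0, 0, 0, 0, 0, 0, 0, 0, 0])

```text
time_s: 29.3
ee_pos: [0.5067, 0.2381, 0.2701]
orientation: [0.761, 0.649, 0.001, 0.001]
wrist_force: [0.7, -0.6, -8.1]
grip_width: 0.113
finger_force: 121.8
```

```bash
python3 -c "
from h import *
meas();meas()"
```

```text
t 29.3 n 19791 3385 res 0.0005 0.0003 rel tilt 0.0023 tool tilt -0.0018 A 0.0005 z0 -0.1216 ROLLER x 0.002 z 0.0356 F [ 0.7 -0.6 -8.1] z [0.5067 0.2381 0.2701] 121.83175329118967
t 29.35 n 19780 3323 res 0.0005 0.0003 rel tilt 0.0023 tool tilt -0.0017 A 0.0005 z0 -0.1216 ROLLER x 0.002 z 0.0355 F [-0.5 -0.8 -7.8] z [0.5067 0.2381 0.2701] 121.83124791830778
```

```bash
python3 -c "
from cell import *
print(sign_off())"
```

```text
the job is handed in; nothing more can be done
None
```

I handed the job in at about 29 s with the tray held centred and still over the tub and the roller at rest 2 mm from the middle, but an early over-tilt rolled the roller into the -x end wall, and I could not tell whether that hit exceeded the 20 N limit.

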